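# Refill the biscuit decorator and step its tray under the nozzle

## Task

Refill the biscuit decorator: pull the empty capsules out of the capsule rack and lay them in the return tray, and press every full capsule lying on the worktop into a bay of its own until it snaps fully home between the two sprung arms. Only then move the biscuit tray by its knob so that the nozzle points at the middle of the round biscuit, then the square, then the triangular, then the oblong one, standing still for two full seconds at each. Finally pull the biscuit tray all the way forward to its stop, knob end towards you, and let go; leave the other things on the worktop where they are.

Things in the scene. Friction and masses are not known exactly. Their poses are not given: they have to be found in the camera images.
- capsule_1: a full food capsule: white plastic bar of square section, 34 x 34 mm and 124 mm long, 0.12 kg, with four raised grey bands round it, loose on the worktop. Origin at its centre, x along its length. Its middle 108 mm is straight; the last 8 mm at both ends is a grey chamfer, from 34 down to 10 mm square. Any side may be up, either end may lead. Absent in some runs
- capsule_2: a full food capsule: white plastic bar of square section, 34 x 34 mm and 124 mm long, 0.12 kg, with four raised grey bands round it, loose on the worktop. Origin at its centre, x along its length. Its middle 108 mm is straight; the last 8 mm at both ends is a grey chamfer, from 34 down to 10 mm square. Any side may be up, either end may lead. Absent in some runs
- capsule_3: a full food capsule: white plastic bar of square section, 34 x 34 mm and 124 mm long, 0.12 kg, with four raised grey bands round it, loose on the worktop. Origin at its centre, x along its length. Its middle 108 mm is straight; the last 8 mm at both ends is a grey chamfer, from 34 down to 10 mm square. Any side may be up, either end may lead. Absent in some runs
- empty_1: an empty food capsule: same size, weight and chamfered ends as a full one but plain, without the bands; at the start snapped home in a bay of the rack. Pulled straight up it comes out with about 15 N. Origin at its centre, x along its length. Absent in some runs
- empty_2: an empty food capsule: same size, weight and chamfered ends as a full one but plain, without the bands; at the start snapped home in a bay of the rack. Pulled straight up it comes out with about 15 N. Origin at its centre, x along its length. Absent in some runs
- empty_3: an empty food capsule: same size, weight and chamfered ends as a full one but plain, without the bands; at the start snapped home in a bay of the rack. Pulled straight up it comes out with about 15 N. Origin at its centre, x along its length. Absent in some runs
- return_tray_in (a point): centre of the inner floor (4 mm above the worktop) of the return tray: open, shallow, fixed aluminium tray 146 x 142 mm with 4 mm walls 26 mm high, in front of the rack. x as the rack's x
- rack: capsule rack: fixed steel plate, 172 x 242 x 8 mm, origin under its middle, bays side by side along its y. At both ends of each bay a sprung aluminium arm, 60 mm high, hinged at its foot, has a roller at 55 mm height. The rollers' faces are 113 mm apart; a capsule pressed straight down spreads them to 124 mm (about 15 N in all), then they snap in over its upper chamfers
- bay_1 (a point): centre of a seated capsule in the first (left, +y side) of the rack's three identical bays, 41 mm above the worktop (the seated capsule's underside is at 24 mm). x along the capsule's length, z up. Bays are 78 mm apart. Two white saddles per bay, 31 to 45 mm either side of the centre, carry the capsule; their cheeks are 42 mm apart and up to 36 mm high
- bay_2 (a point): centre of a seated capsule in the middle of the rack's three identical bays, 41 mm above the worktop (the seated capsule's underside is at 24 mm). x along the capsule's length, z up. Bays are 78 mm apart. Two white saddles per bay, 31 to 45 mm either side of the centre, carry the capsule; their cheeks are 42 mm apart and up to 36 mm high
- bay_3 (a point): centre of a seated capsule in the last (right, -y side) of the rack's three identical bays, 41 mm above the worktop (the seated capsule's underside is at 24 mm). x along the capsule's length, z up. Bays are 78 mm apart. Two white saddles per bay, 31 to 45 mm either side of the centre, carry the capsule; their cheeks are 42 mm apart and up to 36 mm high
- nozzle_tip (a point): tip of the decorator's fixed steel nozzle, pointing down, 66 mm above the worktop. It hangs from a white beam (123 to 155 mm high, 28 mm wide) that reaches 14 mm past the nozzle to the front and back to a column 152 mm behind it. x points from the knob side to the column, y along the cross slide
- round_biscuit (a point): top centre of the round biscuit (36 mm across) fixed on the 132 mm square aluminium tray, 34 mm in front and 34 mm left of the tray's middle (seen from the knob), 52 mm above the worktop; it moves with the tray
- square_biscuit (a point): top centre of the square biscuit (32 mm side) fixed on the 132 mm square aluminium tray, 34 mm in front and 34 mm right of the tray's middle (seen from the knob), 52 mm above the worktop; it moves with the tray
- triangle_biscuit (a point): top centre of the triangular biscuit (36 mm side) fixed on the 132 mm square aluminium tray, 34 mm behind and 34 mm right of the tray's middle (seen from the knob), 52 mm above the worktop; it moves with the tray
- oblong_biscuit (a point): top centre of the oblong biscuit (48 x 18 mm) fixed on the 132 mm square aluminium tray, 34 mm behind and 34 mm left of the tray's middle (seen from the knob), 52 mm above the worktop; it moves with the tray
- knob_grip (a point): point to grip, on the axis of the tray's upright round wooden knob (26 mm diameter, from 58 to 88 mm above the worktop, this point at 74 mm), on a tongue 145 mm in front of the tray's middle; it moves with the tray. x and y are the slide directions
- tray_x (a joint): tray slide away from the knob side, along the x of point nozzle_tip: -0.05 (stop, fully forward, knob farthest from the nozzle) to +0.05 m; 0 is centred. Drag about 2 N, stays where it is left
- tray_y (a joint): tray cross slide along the y of point nozzle_tip (to the left seen from the knob): -0.05 to +0.05 m; 0 is centred. Drag about 2 N, stays where it is left
- small_mill: bystander: small glass salt mill, 44 x 44 x 90 mm, origin under its middle; to be left alone
- mug: bystander: striped mug, 88 x 118 x 92 mm; to be left alone

How it is judged:
By the outcome, as a careful person would: the job done as asked, in the order asked, and still so for the second after the job is handed in, with the robot touching nothing.
Of capsule_1, capsule_2, capsule_3 only 2 to 3 are there at a start; the rules pass over those that are not, and their reading is None.
Of empty_1, empty_2, empty_3 only 2 to 3 are there at a start; the rules pass over those that are not, and their reading is None.
At some moment in a run one of capsule_1, capsule_2, capsule_3 may be knocked a few centimetres aside while the robot is not near it.
Once in a run the grip may slacken for a moment while it holds something.
It also fails if it takes over 208 s, if anything falls off the work surface, if the arm or the gripper's body presses on something with over 40 N, if the wrist force passes 120 N, or if a joint passes its speed limit or range.

## Robot

A 6-joint arm with a two-finger parallel gripper is mounted at the origin on the work surface; the furniture and walls round the work are solid. World frame = base frame: x ahead of the robot, y to its left, z up, the work surface at z = 0. Lengths are in mm, angles in rad, forces in N, time in s.
With the tool pointing down it reaches from about 350 to 875 mm from the base axis. Payload 4.2 kg.
Tool frame: the origin (TCP) lies between the finger pads; the fingertips stand 17 mm ahead of it and the grasp point (between the pads) lies 2 mm behind it; z points along the fingers, y is the line along which they close (so a half turn about z gives the same grasp; the last joint's range is limited). The gripper opens to 85 mm and grips with 20 to 120 N. Pads are 22 mm wide; open, the fingers measure 114 mm over their backs; the gripper's body (76 mm by 85 mm) begins 54 mm behind the grasp point. The pads swing forward as they close: fully open they stand 13 mm farther back than shut.
Start: joints at [1.587, 0.385, 0.008, 0, -1.194, -0.259], TCP at [150.232, 606.655, 248.312] pointing down, gripper open.
Joint ranges: [-3.14, 3.14], [-1.21, 2.06], [-1.07, 1.41], [-3.16, 2.05], [-2.99, -0.16], [-3.1, 3.1]. Speed limits (rad/s): [2.79, 2.79, 3.14, 3.14, 3.14, 3.14].

## Interface

Orientations are given as a unit quaternion [x, y, z, w].
In Python, from bench import arm gives the robot as it stands.
- The arm moves only by the shell command python3 jog.py 'ROWS' [OPENING]. ROWS is rows parted by semicolons, their numbers by spaces, 1 to 10 of them, each of 6 numbers: dx, dy, dz in mm, then a rotation vector rx, ry, rz in rad; each row is the pose to reach, as a shift and turn from the pose commanded when the command began, along the tool's axes at that moment; what a row does not reach only later rows make up. A row lasts 1/10 s, in which the tool goes at most 50 mm and 0.15 rad, less where a joint would pass 70% of its speed; a pose out of reach is approached as far as the arm can. OPENING is the finger opening in mm, set as the command begins (- or left out keeps the last). The fingers move at their own pace and stop on an object; the grip force is fixed at half the most. Time passes only in rows, so rows that do not move let the fingers close. It prints the time, the measured TCP pose, the force, the opening and the grip force at its end.
- arm.read_state(): the state, without advancing time (a new reading comes with each control period).
- arm.get_image(name): name is "scene" or "top" or "wrist"; returns the picture (400x640x3 uint8, blue, green, red); there is no depth.
- arm.get_calibration(name): a dict with "K" (3x3 intrinsics, pixels), "rvec" (rotation vector, rad) and "tvec" (3), from world to camera coordinates, as OpenCV has them. Camera axes: x right, y down, z forward; pixel columns grow to the right and rows downward; lengths in mm; the calibration is good to about 2 mm. A picture is of the moment at which its call begins: read the wrist's pose just before it. get_calibration takes no time and is no camera call; for the wrist camera it gives the pose at the moment of the call.
- arm.job_done(): hands the job in; it is judged then, once.
The state is a dict: "clock": time; "joints": joint angles; "joint_vel": joint speeds; "joint_efforts": joint torques, N m; "position": TCP position; "ee_rot": TCP orientation; "contact_force": force on the tool from outside, world axes, zero at the start; "wrist_torque": the same for the moment, N m; "gripper_width": finger opening in mm; "grasp_force": force on a finger pad.
Only numpy, scipy, OpenCV 4.12 (cv2) and the standard library are available. Lean on these libraries where they do the work, as an engineer would, in place of code of your own. Each camera call takes 0.05 s, during which the arm holds its last target. There are 200 camera calls.

## Working session

There is one attempt and no reset: what is moved stays moved. The work goes in short steps, Python scripts to look and compute and a shell command to move; the robot and the scene stay as the last step left them, time stands still between calls to the robot, and variables do not carry over. Pictures are saved under pics/ and viewed, at most 14 in all, crops included, and the job is handed in when it is done.

```bash
ls; mkdir -p pics; python3 - <<'E'
from bench import arm
import cv2
s=arm.read_state();print(s)
for n in("scene","top"):
    cv2.imwrite(f"pics/{n}0.png",arm.get_image(n)); print(arm.get_calibration(n))
c=arm.get_calibration("wrist");cv2.imwrite("pics/wrist0.png",arm.get_image("wrist"));print(c)
E
```

```text
bench.py
jog.py
pics
{'clock': 0.0, 'joints': array([ 1.58661317e+00,  3.85576338e-01,  6.61475811e-03, -4.57779358e-04,
       -1.19400872e+00, -2.58625027e-01]), 'joint_vel': array([-9.02031310e-05, -5.42261073e-04, -6.14460708e-04, -6.94475103e-04,
        6.85276600e-04,  2.56591482e-04]), 'joint_efforts': array([-1.80166619e-03, -3.92291522e+01,  1.88399148e+01,  4.18613032e+00,
       -4.56679700e-03,  4.53997373e-07]), 'position': array([150.11244385, 606.14079522, 247.21139226]), 'ee_rot': array([ 9.92628730e-01, -1.21189838e-01, -6.20522196e-05,  1.10587039e-03]), 'contact_force': array([ 0.82908089, -0.83007004,  0.65313308]), 'wrist_torque': array([-0.01515647, -0.03042224, -0.03299787]), 'grasp_force': 0.0, 'gripper_width': 85.26940967384688}
{'K': array([[465.73764821,   0.        , 314.89799227],
       [  0.        , 465.73764821, 196.52181625],
       [  0.        ,   0.        ,   1.        ]]), 'rvec': array([ 1.91080229, -0.89399173,  0.55037858]), 'tvec': array([-429.58762052,  248.38661937, 1051.05764358])}
{'K': array([[423.0388033 ,   0.        , 316.65310117],
       [  0.        , 423.0388033 , 200.1646109 ],
       [  0.        ,   0.        ,   1.        ]]), 'rvec': array([ 2.15325722, -2.10183084,  0.20072242]), 'tvec': array([ -78.93888316,  572.73549369, 1367.85737144])}
{'K': array([[302.85955892,   0.        , 325.40960233],
       [  0.        , 302.85955892, 204.97524757],
       [  0.        ,   0.        ,   1.        ]]), 'rvec': array([-1.81319336,  2.32059208,  0.33239598]), 'tvec': array([623.35332559, -38.06890194, 380.00176861])}
```
View pics/scene0.png

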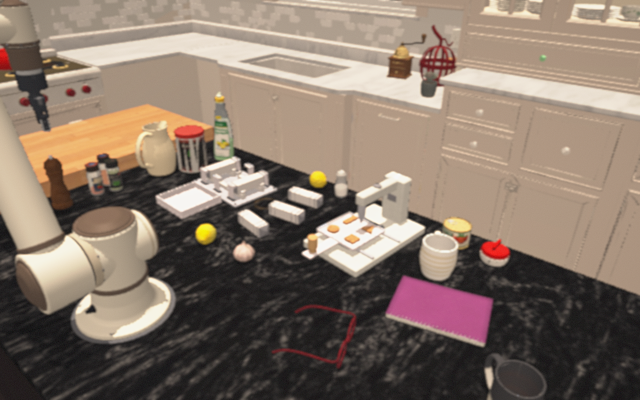

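View pics/top0.png

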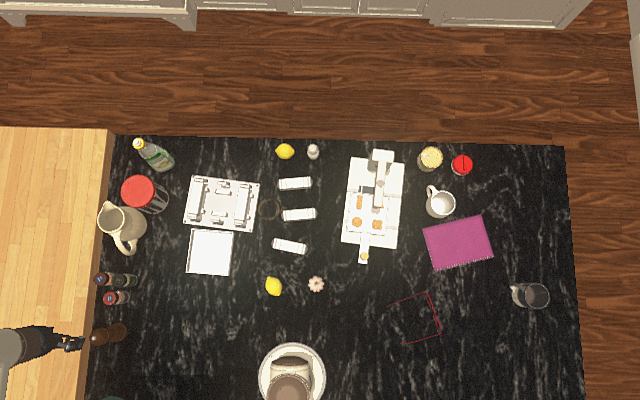

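View pics/wrist0.png

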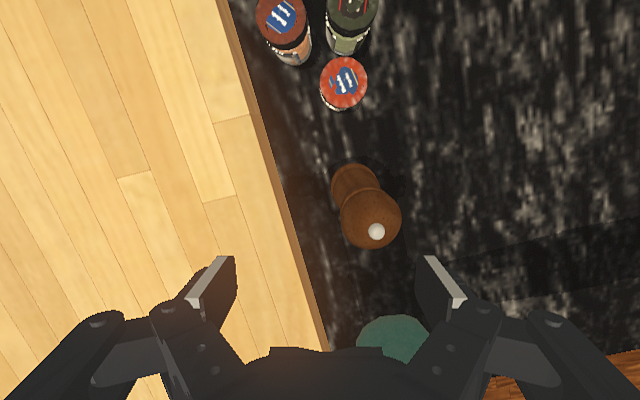

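Top view: rack around (221,203) with the empties apparently in the left and right bays. The return tray is at (210,252), and three full capsules lie at (295,184), (299,214) and (289,246). The decorator is at (372,200) with its knob at (363,257), and the robot base is at (292,375).

```bash
cat > h.py <<'E'
from bench import arm
import cv2, numpy as np
from scipy.spatial.transform import Rotation as R
def P(c):
    Rm=cv2.Rodrigues(np.array(c["rvec"]))[0]; return c["K"],Rm,np.array(c["tvec"]).ravel()
def ray(c,uv):
    K,Rm,t=P(c); d=Rm.T@np.linalg.inv(K)@np.array([*uv,1.]); return -Rm.T@t,d/np.linalg.norm(d)
def onz(c,uv,z):
    o,d=ray(c,uv); return o+d*(z-o[2])/d[2]
def proj(c,p):
    K,Rm,t=P(c); q=K@(Rm@np.array(p,float)+t); return q[:2]/q[2]
def tri(cs,uvs):
    A=np.zeros((3,3));b=np.zeros(3)
    for c,u in zip(cs,uvs):
        o,d=ray(c,u);M=np.eye(3)-np.outer(d,d);A+=M;b+=M@o
    p=np.linalg.solve(A,b)
    return p,[float(np.linalg.norm(proj(c,p)-u)) for c,u in zip(cs,uvs)]
def pose():
    s=arm.read_state(); return np.array(s["position"]),R.from_quat(s["ee_rot"])
def go(target,yaw=None):
    """print shift/turn in tool axes from measured pose to target pos, tool x at world angle yaw, pointing down"""
    p,r=pose(); print("shift",np.round(r.inv().apply(np.array(target)-p),1),end=" ")
    if yaw is not None:
        g=R.from_matrix(np.array([[np.cos(yaw),np.sin(yaw),0],[np.sin(yaw),-np.cos(yaw),0],[0,0,-1]]))
        print("rot",np.round((r.inv()*g).as_rotvec(),3),end="")
    print()
def shot(n,name):
    c=arm.get_calibration(n); im=arm.get_image(n); cv2.imwrite(f"pics/{name}.png",im)
    np.savez(f"pics/{name}.npz",K=c["K"],rvec=c["rvec"],tvec=c["tvec"]); return c,im
def load(name): return dict(np.load(f"pics/{name}.npz")),cv2.imread(f"pics/{name}.png")
E
python3 - <<'E'
from h import *
c=arm.get_calibration("top");im=cv2.imread("pics/top0.png")
for n,u,z in [("rack",(221,203),30),("tray",(210,252),20),("c1",(295,184),34),("c2",(299,214),34),("c3",(289,246),34),("knob",(363,257),88),("mill",(313,152),90),("base",(292,375),0)]:
    print(n,np.round(onz(c,u,z)))
cv2.imwrite("pics/top_crop.png",cv2.resize(im[130:290,170:420],None,fx=3.2,fy=3.2,interpolation=cv2.INTER_CUBIC))
p,r=pose();print(r.as_matrix().round(3))
cw=arm.get_calibration("wrist");K,Rm,t=P(cw);print("cam in tool",r.inv().apply(-Rm.T@t-p).round(1),(r.inv().as_matrix()@Rm.T).round(3))
go([640,180,330],0.0)
E
```

```text
rack [561. 260.  30.]
tray [395. 288.  20.]
c1 [632.  10.  34.]
c2 [529.  -7.  34.]
c3 [420.  23.  34.]
knob [ 387. -217.   88.]
mill [731. -49.  90.]
base [7. 1. 0.]
[[ 0.971 -0.24  -0.   ]
 [-0.24  -0.971 -0.002]
 [ 0.     0.002 -1.   ]]
cam in tool [  71.6    0.6 -126.4] [[-0.001 -0.959 -0.283]
 [ 1.    -0.001  0.   ]
 [-0.001 -0.283  0.959]]
shift [578.  296.1 -82. ] rot [ 0.002  0.    -0.243]
```

View pics/top_crop.png

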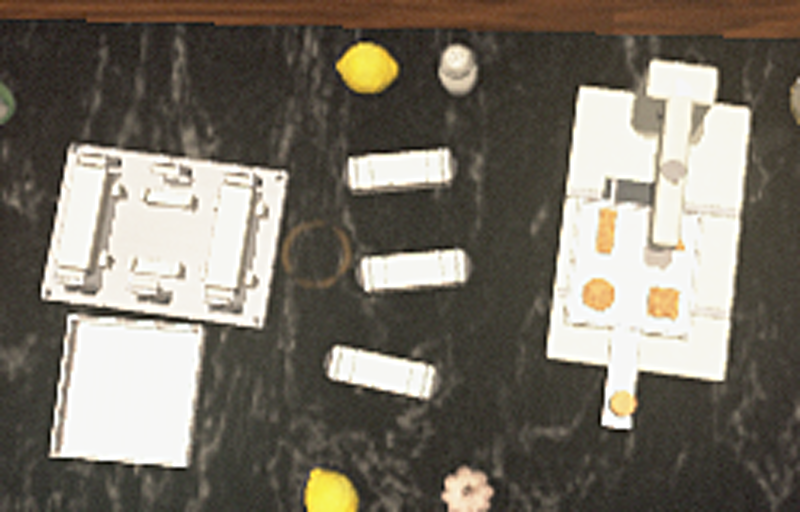

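The crop shows empties in bay 1 (80,220) and bay 3 (232,240), with bay 2 empty. Three full capsules are at (400,170), (412,270) and (382,372), and the small mill is at (458,68). Next I move the wrist camera over the rack for two views.

```bash
python3 jog.py '40 26 -8 0 0 -.03;80 52 -16 0 0 -.06;120 79 -25 0 0 -.1;160 105 -30 0 0 -.13;202 132 -35 0 0 -.16;242 158 -40 0 0 -.19;282 185 -45 0 0 -.22;325 212 -50 0 0 -.243;365 239 -53 0 0 -.243;406 266 -53 0 0 -.243'
python3 jog.py '406 266 -53 0 0 -.243;406 266 -53 0 0 -.243' >/dev/null; python3 jog.py '0 0 0 0 0 0;0 0 0 0 0 0'
python3 -c "
from h import *
shot('wrist','wA')"
python3 jog.py '0 40 20 0 0 0;0 80 40 0 0 0;0 120 60 0 0 0;0 160 80 0 0 0;0 160 80 0 0 0;0 160 80 0 0 0;0 160 80 0 0 0'
python3 -c "
from h import *
shot('wrist','wB')
cv2.imwrite('pics/AB.png',np.vstack([cv2.imread('pics/w%s.png'%k)[:290] for k in 'AB']))"
```

```text
clock: 1.15
position: [481.5, 249.2, 301.9]
ee_rot: [1.0, 0.0, 0.0, -0.0]
contact_force: [1.0, 1.1, -0.1]
gripper_width: 85.2
grasp_force: 0.0
clock: 1.55
position: [560.5, 197.9, 310.7]
ee_rot: [0.993, 0.12, -0.001, 0.0]
contact_force: [-1.0, -0.2, 0.0]
gripper_width: 85.2
grasp_force: 0.0
clock: 2.3
position: [598.5, 45.1, 232.7]
ee_rot: [0.992, 0.122, 0.001, -0.0]
contact_force: [-0.5, 0.8, 0.0]
gripper_width: 85.6
grasp_force: 0.0
```

View pics/AB.png

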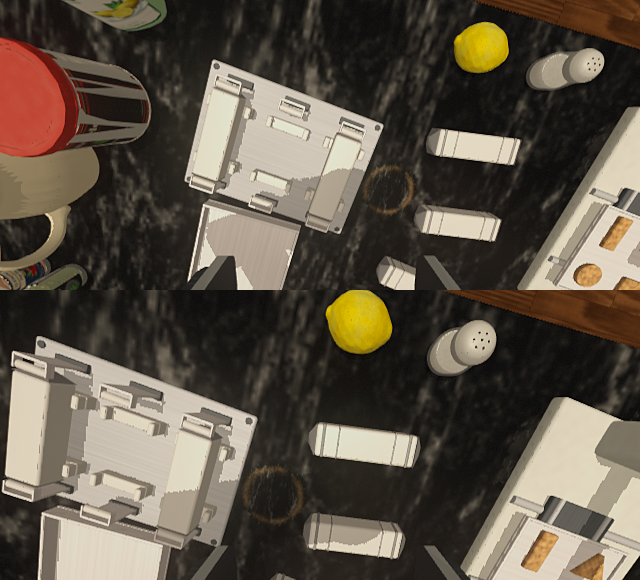

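Wrist views A (top) and B (bottom) show the rack with its dark corner rivets. In A they are at (217,66), (378,127) and (335,231); in B at (41,54), (249,131) and (214,252). Empties sit in bays 1 and 3, and the full capsules are to the right. I'll refine the rivets and measure.

```bash
python3 - <<'E'
from h import *
def spot(im,u,w=7):
    x,y=u;g=cv2.cvtColor(im,cv2.COLOR_BGR2GRAY)[y-w:y+w+1,x-w:x+w+1]
    g=cv2.resize(g,None,fx=4,fy=4,interpolation=cv2.INTER_CUBIC)
    best=None
    for th in range(60,170,5):
        n,l,st,ce=cv2.connectedComponentsWithStats((g<th).astype(np.uint8))
        H,W=g.shape
        ok=[i for i in range(1,n) if st[i,0]>0 and st[i,1]>0 and st[i,0]+st[i,2]<W and st[i,1]+st[i,3]<H and 30<st[i,4]<500]
        if ok: i=max(ok,key=lambda i:st[i,4]); best=((ce[i]+.5)/4-.5+[x-w,y-w],st[i,4]) if best is None or st[i,4]>best[1] else best
    return best
cA,A=load("wA");cB,B=load("wB")
pts=[]
for a,b in [((217,66),(41,54)),((378,127),(249,131)),((335,231),(214,252))]:
    sa,sb=spot(A,a),spot(B,b);print(sa,sb)
    if sa and sb:
        p,e=tri([cA,cB],[sa[0],sb[0]]);print(p.round(1),np.round(e,2),"onz8",onz(cA,sa[0],8).round(1),onz(cB,sb[0],8).round(1))
# full capsules: bright blobs
for n,im,c in(("A",A,cA),("B",B,cB)):
    m=(im.min(2)>105).astype(np.uint8);m[275:]=0
    cs,_=cv2.findContours(m,cv2.RETR_EXTERNAL,cv2.CHAIN_APPROX_NONE)
    for k in cs:
        if cv2.contourArea(k)>700: 
            r=cv2.minAreaRect(k);print(n,np.round(r[0]),np.round(r[1]),round(r[2]),onz(c,r[0],20).round())
big=cv2.resize(A[40:270,180:400],None,fx=2.6,fy=2.6,interpolation=cv2.INTER_CUBIC)
cv2.imwrite("pics/rackA.png",big)
E
```

```text
(array([216.13567073,  65.78607724]), np.int32(492)) (array([41.40053444, 53.83046318]), np.int32(421))
[656.3 366.6   9.2] [0.14 0.18] onz8 [656.2 367.    8. ] [656.4 367.7   8. ]
(array([377.09953222, 127.38903326]), np.int32(481)) (array([248.44614228, 130.62049098]), np.int32(499))
[631.5 141.9   9.6] [0.16 0.19] onz8 [631.3 141.6   8. ] [631.5 142.3   8. ]
(array([336.36029412, 228.37839367]), np.int32(442)) (array([213.34730539, 251.61976048]), np.int32(334))
[474.8 159.5   9.4] [0.18 0.21] onz8 [474.5 159.4   8. ] [473.7 159.8   8. ]
A [459. 225.] [80. 24.] 7 [526. -13.  20.]
A [243. 247.] [100.  78.] 14 [416. 289.  20.]
A [475. 147.] [86. 28.] 7 [638.   7.  20.]
A [587. 190.] [167. 104.] 90 [ 618. -170.   20.]
A [276. 151.] [183. 128.] 21 [569. 269.  20.]
A [552.  70.] [30. 35.] 4 [752. -51.  20.]
A [586.  65.] [29. 37.] 45 [767. -91.  20.]
B [355. 247.] [93. 34.] 7 [529.  -9.  20.]
B [362. 155.] [107.  33.] 7 [637.  12.  20.]
B [554. 190.] [167. 170.] 90 [ 652. -213.   20.]
B [ 27. 138.] [ 38. 113.] 5 [567. 374.  20.]
B [146. 160.] [228. 221.] 90 [573. 246.  20.]
B [447.  63.] [41. 31.] 76 [748. -46.  20.]
B [475.  52.] [38. 45.] 27 [765. -70.  20.]
```

View pics/rackA.png

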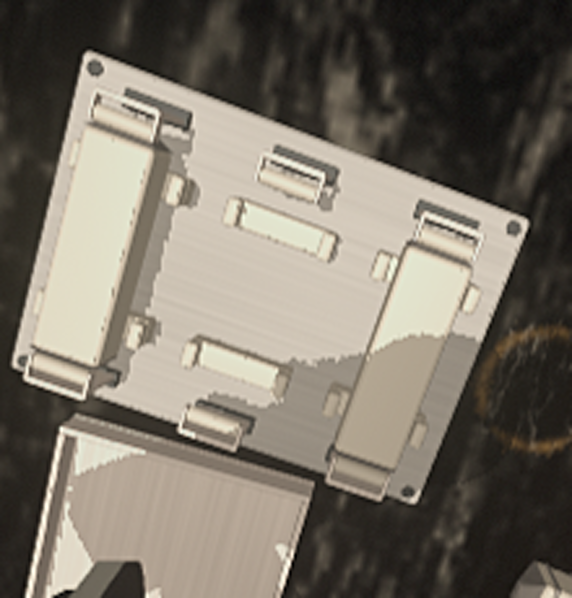

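The rivets triangulate at z≈9.4 (expected about 8), with spacings of 226 and 157.7 against the expected 226 and 156. That puts the rack centre at (565.4,263.2) with yaw −0.111. The crop confirms empties in the left and right bays, their tops around crop (100,240) and (403,357). Next come two views of the tray.

```bash
python3 jog.py '-20 -47 -13 0 0 .07;-40 -94 -26 0 0 .14;-60 -141 -40 0 0 .21;-80 -188 -54 0 0 .28;-104 -237 -67 0 0 .355;-104 -237 -67 0 0 .355;-104 -237 -67 0 0 .355;-104 -237 -67 0 0 .355'
python3 -c "
from h import *
shot('wrist','wC')"
python3 jog.py '0 -35 10 0 0 0;0 -70 20 0 0 0;0 -100 30 0 0 0;0 -100 30 0 0 0;0 -100 30 0 0 0;0 -100 30 0 0 0'
python3 -c "
from h import *
shot('wrist','wD')
cv2.imwrite('pics/CD.png',np.hstack([load('wC')[1][:300,140:540],load('wD')[1][:300,240:640]]))"
```

```text
clock: 3.15
position: [439.9, 249.6, 299.4]
ee_rot: [0.999, -0.055, 0.0, -0.001]
contact_force: [-0.7, -0.6, -0.5]
gripper_width: 85.4
grasp_force: 0.0
clock: 3.8
position: [452.1, 347.0, 268.9]
ee_rot: [0.998, -0.057, 0.0, 0.0]
contact_force: [0.1, -0.2, 0.2]
gripper_width: 85.4
grasp_force: 0.0
```

View pics/CD.png

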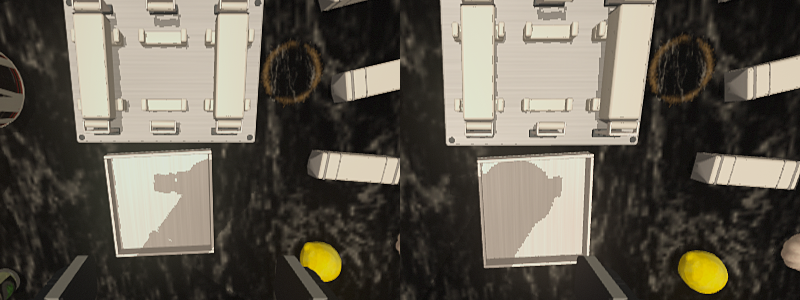

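The pictures show the tray rim corners: C at about (245,154), (351,150), (353,252), (255,256); D at about (318,158), (433,154), (431,265), (324,267). They also show the near ends of the empties: C at (239,121) and (372,120), D at (319,121) and (458,124).

```bash
python3 - <<'E'
from h import *
cC,C=load("wC");cD,D=load("wD")
def quad(im,box):
    x0,y0,x1,y1=box;m=np.zeros(im.shape[:2],np.uint8);m[y0:y1,x0:x1]=(im.min(2)>85)[y0:y1,x0:x1]
    m=cv2.morphologyEx(m,cv2.MORPH_OPEN,np.ones((3,3)))
    cs,_=cv2.findContours(m,cv2.RETR_EXTERNAL,cv2.CHAIN_APPROX_NONE);k=max(cs,key=cv2.contourArea);k=cv2.convexHull(k)
    for e in np.arange(2,12,.5):
        q=cv2.approxPolyDP(k,e,True)
        if len(q)<=4:break
    q=q[:,0].astype(float);s=q.sum(1);d=q[:,0]-q[:,1]
    return np.array([q[s.argmin()],q[d.argmax()],q[s.argmax()],q[d.argmin()]])
qC=quad(C,(235,146,365,262));qD=quad(D,(305,149,445,272))
print(qC.tolist(),qD.tolist())
T=[]
for a,b in zip(qC,qD):
    p,e=tri([cC,cD],[a,b]);T.append(onz(cC,a,26)/2+onz(cD,b,26)/2);print(p.round(1),np.round(e,2),onz(cC,a,26).round(1),onz(cD,b,26).round(1))
T=np.array(T);print("tray centre",T.mean(0).round(1),"sides",[round(float(np.linalg.norm(T[i]-T[i-1])),1) for i in range(4)])
ctr=np.array([565.4,263.2]);yw=-.111;X=np.array([np.cos(yw),np.sin(yw)]);Y=np.array([-X[1],X[0]])
print("tray in rack frame",(T.mean(0)[:2]-ctr)@X,(T.mean(0)[:2]-ctr)@Y)
for n,a,b,k in(("bay1",(239.5,121.5),(319.5,121.5),1),("bay3",(372.5,120.5),(458.5,124),-1)):
    p,e=tri([cC,cD],[a,b]);q=ctr+78*k*Y-54*X;print(n,p.round(1),np.round(e,2),"expect",q.round(1),58, "onz58",onz(cC,a,58).round(1),onz(cD,b,58).round(1))
go([574.0,340.7,150],yw);go([574.0,340.7,45],yw)
E
```

```text
[[244.0, 156.0], [350.0, 149.0], [353.0, 252.0], [256.0, 256.0]] [[318.0, 157.0], [433.0, 154.0], [428.0, 255.0], [324.0, 267.0]]
[474.5 352.8  26.9] [1.53 1.65] [472.4 353.3  26. ] [476.3 352.5  26. ]
[465.5 214.5  28.6] [0.8  0.86] [466.2 214.1  26. ] [464.1 213.7  26. ]
[324.1 221.9  24.7] [3.36 3.61] [319.4 222.6  26. ] [330.1 222.2  26. ]
[329.2 362.2  27.6] [0.03 0.03] [328.5 362.7  26. ] [328.3 362.4  26. ]
tray centre [398.2 287.9  26. ] sides [146.3, 139.3, 140.6, 140.2]
tray in rack frame -168.94513117589136 6.07229375260064
bay1 [516.8 345.5  45.5] [0.79 0.86] expect [520.4 346.7] 58 onz58 [515.7 342.2  58. ] [517.9 345.1  58. ]
bay3 [497.3 182.6  24.7] [1.19 1.3 ] expect [503.1 191.7] 58 onz58 [499.7 187.2  58. ] [498.3 196.8  58. ]
shift [121.8  -7.6 119.2] rot [-0.    -0.    -0.002]
shift [121.8  -7.5 224.2] rot [-0.    -0.    -0.002]
```

```bash
python3 - <<'E'
from h import *
ct=arm.get_calibration("top");cC,_=load("wC")
for z in(100,150,180):print(onz(ct,(138,190),z).round(),onz(ct,(157,197),z).round())
E
python3 jog.py '30 -2 25 0 0 0;60 -4 50 0 0 0;90 -5 75 0 0 0;122 -6 100 0 0 0;122 -6 120 0 0 0;122 -6 120 0 0 0;122 -6 120 0 0 0' 60
python3 -c "
from h import *
go([573.8,339.5,46],-.111)
shot('wrist','wE')"
```

```text
[585. 516. 100.] [563. 453. 100.]
[575. 495. 150.] [554. 434. 150.]
[569. 482. 180.] [549. 422. 180.]
clock: 4.55
position: [573.9, 339.7, 149.6]
ee_rot: [0.998, -0.056, 0.0, 0.0]
contact_force: [0.1, 0.2, 1.2]
gripper_width: 59.8
grasp_force: 0.0
shift [-1.000e-01  3.000e-01  1.036e+02] rot [-0.    -0.001 -0.001]
```

View pics/wE.png

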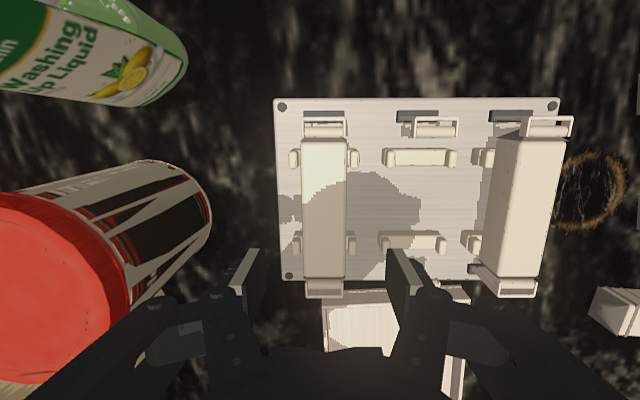

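The gripper is centred on bay 1's empty (capsule columns 302–347, finger midpoint about 325). Descending and gripping.

```bash
python3 jog.py '0 0 30 0 0 0;0 0 60 0 0 0;0 0 85 0 0 0;0 0 104 0 0 0;0 0 104 0 0 0'
python3 jog.py '0 0 0 0 0 0;0 0 0 0 0 0;0 0 0 0 0 0;0 0 0 0 0 0;0 0 0 0 0 0;0 0 0 0 0 0' 20
python3 jog.py '0 0 -8 0 0 0;0 0 -16 0 0 0;0 0 -24 0 0 0;0 0 -40 0 0 0;0 0 -60 0 0 0;0 0 -80 0 0 0;0 0 -80 0 0 0'
python3 -c "
from h import *
# tray slot at +27 and -27 along rack Y
Y=np.array([.1108,.9938]);
for k in(27,-27): print(k,(np.array([397,288])+k*Y).round(1))
go([*(np.array([397,288])+27*Y),126],-.111)"
```

```text
clock: 5.1
position: [572.4, 340.0, 44.0]
ee_rot: [0.998, -0.056, -0.001, 0.001]
contact_force: [-0.4, -0.9, -0.9]
gripper_width: 59.8
grasp_force: 0.0
clock: 5.7
position: [574.7, 341.4, 47.7]
ee_rot: [0.998, -0.055, 0.002, -0.001]
contact_force: [-2.1, 0.4, 6.3]
gripper_width: 33.0
grasp_force: 61.1
clock: 6.4
position: [575.8, 341.9, 129.9]
ee_rot: [0.998, -0.055, 0.004, -0.003]
contact_force: [0.8, 0.4, -0.1]
gripper_width: 32.4
grasp_force: 64.3
27 [400.  314.8]
-27 [394.  261.2]
shift [-171.8   46.4    2.4] rot [-0.006 -0.007  0.   ]
```

```bash
python3 jog.py '-40 11 0 0 0 0;-85 23 0 0 0 0;-130 35 0 0 0 0;-172 46 20 0 0 0;-172 46 40 0 0 0;-172 46 60 0 0 0;-172 46 80 0 0 0;-172 46 80 0 0 0'
python3 -c "
from h import *
go([400,314.8,28],-.111)
c,im=shot('wrist','wF')"
```

```text
clock: 7.2
position: [396.2, 312.2, 42.6]
ee_rot: [0.998, -0.056, -0.002, 0.002]
contact_force: [0.3, -0.2, -1.3]
gripper_width: 32.6
grasp_force: 64.3
shift [ 3.5 -3.1 14.6] rot [ 0.005  0.003 -0.001]
```

View pics/wF.png

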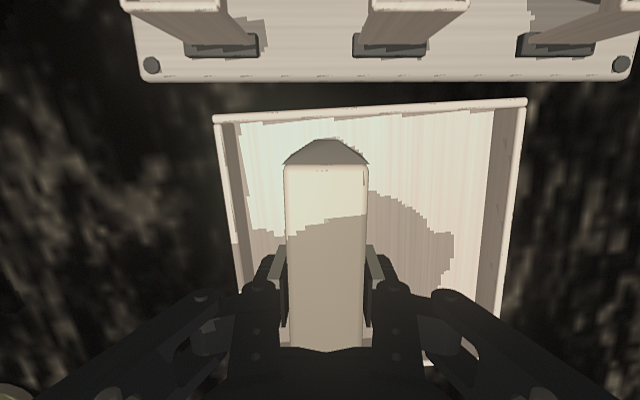

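The capsule is held over the tray, clear of its walls; the far rim (215,118)–(525,100) is turned about 0.05 rad from the rack. Lowering and releasing.

```bash
python3 jog.py '2 -2 7 0 0 -.03;3 -3 14 0 0 -.056;3 -3 15 0 0 -.056;3 -3 16 0 0 -.056;3 -3 16 0 0 -.056'
python3 jog.py '0 0 0 0 0 0;0 0 0 0 0 0;0 0 0 0 0 0' 44
python3 jog.py '0 0 -40 0 0 0;0 0 -80 0 0 0;0 0 -100 0 0 0;0 0 -100 0 0 0'
python3 -c "
from h import *
go([556.8,185.7,128],-.111)"
```

```text
clock: 7.75
position: [400.9, 316.5, 29.0]
ee_rot: [1.0, -0.028, 0.0, -0.0]
contact_force: [-0.6, -0.2, -1.9]
gripper_width: 33.1
grasp_force: 64.3
clock: 8.05
position: [401.0, 316.7, 29.1]
ee_rot: [1.0, -0.028, 0.0, -0.0]
contact_force: [-0.2, 0.2, -0.4]
gripper_width: 43.9
grasp_force: 0.0
clock: 8.45
position: [402.2, 318.3, 132.4]
ee_rot: [1.0, -0.028, 0.002, -0.003]
contact_force: [-0.2, 0.5, -0.4]
gripper_width: 44.0
grasp_force: 0.0
shift [161.6 123.9   4.3] rot [-0.007 -0.005  0.056]
```

```bash
python3 jog.py '38 30 0 0 0 .02;78 61 0 0 0 .04;120 92 0 0 0 .056;162 124 4 0 0 .056;162 124 4 0 0 .056;162 124 4 0 0 .056;162 124 4 0 0 .056' 60
python3 -c "
from h import *
go([556.8,185.7,46],-.111)
c,im=shot('wrist','wG')
g=im[:,:,1].astype(int);print([ (y,[x for x in range(200,450) if abs(g[y,x+1]-g[y,x-1])>25]) for y in(180,200)])"
```

```text
clock: 9.15
position: [554.7, 183.7, 123.9]
ee_rot: [0.998, -0.056, -0.001, 0.0]
contact_force: [0.5, -0.2, -0.9]
gripper_width: 59.7
grasp_force: 0.0
shift [ 1.9 -2.3 77.9] rot [ 0.001  0.002 -0.001]
[(180, [296, 297, 344, 346, 347, 374, 375, 387, 388, 393, 394, 398, 403, 416, 418]), (200, [270, 271, 274, 278, 292, 293, 296, 297, 308, 312, 373, 374, 395, 419, 421, 429])]
```

```bash
python3 jog.py '0 0 0 0 0 0;0 0 25 0 0 0;0 0 50 0 0 0;0 0 70 0 0 0;0 0 80 0 0 0;0 0 80 0 0 0'
python3 jog.py '0 0 0 0 0 0;0 0 0 0 0 0;0 0 0 0 0 0;0 0 0 0 0 0;0 0 0 0 0 0;0 0 0 0 0 0' 20
python3 jog.py '0 0 -8 0 0 0;0 0 -16 0 0 0;0 0 -24 0 0 0;0 0 -40 0 0 0;0 0 -60 0 0 0;0 0 -80 0 0 0;0 0 -80 0 0 0;0 0 -80 0 0 0'
python3 -c "
from h import *
go([394,261,126],-.055)"
```

```text
clock: 9.8
position: [554.5, 183.9, 43.6]
ee_rot: [0.998, -0.055, -0.001, 0.001]
contact_force: [0.0, -0.1, -0.2]
gripper_width: 60.2
grasp_force: 0.0
clock: 10.4
position: [556.6, 184.6, 46.4]
ee_rot: [0.998, -0.056, 0.001, -0.001]
contact_force: [-2.1, 2.7, 5.8]
gripper_width: 33.1
grasp_force: 60.6
clock: 11.2
position: [555.7, 183.6, 125.4]
ee_rot: [0.998, -0.056, 0.0, -0.0]
contact_force: [-0.4, -0.3, -2.2]
gripper_width: 33.0
grasp_force: 65.2
shift [-169.4  -58.9   -0.7] rot [-0.001 -0.001 -0.057]
```

```bash
python3 jog.py '-40 -15 0 0 0 -.02;-85 -30 0 0 0 -.04;-130 -45 0 0 0 -.057;-169 -60 0 0 0 -.057;-169 -60 30 0 0 -.057;-169 -60 60 0 0 -.057;-169 -60 60 0 0 -.057;-169 -60 60 0 0 -.057'
python3 -c "
from h import *
go([394.5,262,28],-.055)
shot('wrist','wH')"
```

```text
clock: 12.0
position: [394.3, 261.7, 64.3]
ee_rot: [1.0, -0.027, -0.001, 0.001]
contact_force: [-0.5, 0.2, -1.0]
gripper_width: 33.1
grasp_force: 65.3
shift [ 0.2 -0.4 36.3] rot [0.002 0.001 0.001]
```

View pics/wH.png

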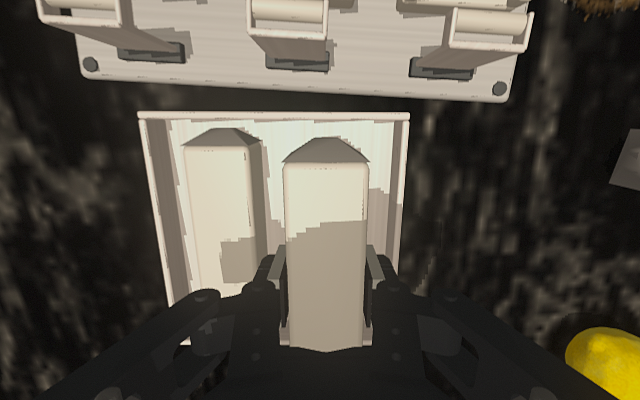

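The second empty is centred in the free half of the tray, with the first lying at columns 185–262. Lowering and releasing, then off to view the full capsules.

```bash
python3 jog.py '0 0 12 0 0 0;0 0 24 0 0 0;0 0 33 0 0 0;0 0 37 0 0 0;0 0 37 0 0 0'
python3 jog.py '0 0 0 0 0 0;0 0 0 0 0 0;0 0 0 0 0 0' 40
python3 jog.py '0 0 -40 0 0 0;0 0 -80 0 0 0;0 0 -120 0 0 0;10 40 -160 0 0 -.03;20 90 -200 0 0 -.055;30 140 -220 0 0 -.055;35 190 -220 0 0 -.055;35 230 -220 0 0 -.055;35 230 -220 0 0 -.055;35 230 -220 0 0 -.055' 70
python3 jog.py '0 0 0 0 0 0;0 0 0 0 0 0;0 0 0 0 0 0'
python3 -c "
from h import *
shot('wrist','wI')"
python3 jog.py '0 40 0 0 0 0;0 80 0 0 0 0;0 120 0 0 0 0;0 120 0 0 0 0;0 120 0 0 0 0;0 120 0 0 0 0'
cat > caps.py <<'E'
from h import *
def caps(name,lo=600,hi=9000):
    c,im=load(name);m=(im.min(2)>75).astype(np.uint8);m=cv2.morphologyEx(m,cv2.MORPH_OPEN,np.ones((5,5)))
    out=[]
    for k in cv2.findContours(m,cv2.RETR_EXTERNAL,cv2.CHAIN_APPROX_NONE)[0]:
        a=cv2.contourArea(k)
        if lo<a<hi:
            bx=cv2.boxPoints(cv2.minAreaRect(k));L=np.linalg.norm(bx[1]-bx[0]),np.linalg.norm(bx[2]-bx[1])
            if not 2<max(L)/min(L)<5: continue
            e=(bx[0]+bx[1])/2,(bx[2]+bx[3])/2
            if L[0]>L[1]: e=(bx[1]+bx[2])/2,(bx[3]+bx[0])/2
            W=[onz(c,u,17) for u in sorted(e,key=lambda u:u[0])];d=W[1]-W[0]
            out.append((((e[0]+e[1])/2),(W[0]+W[1])/2,np.arctan2(d[1],d[0]),np.linalg.norm(d)))
            print(name,out[-1][0].round(1),"z17:",out[-1][1].round(1),"ang",round(float(out[-1][2]),3),"len",round(float(out[-1][3])))
    return c,out
E
python3 - <<'E'
from caps import *
shot("wrist","wJ")
cI,a=caps("wI");cJ,b=caps("wJ")
for x in a:
    for y in b:
        if np.linalg.norm((x[1]-y[1])[:2])<25: p,e=tri([cI,cJ],[x[0],y[0]]);print(p.round(1),np.round(e,1))
E
```

```text
clock: 12.55
position: [394.7, 262.1, 27.8]
ee_rot: [1.0, -0.028, 0.0, 0.0]
contact_force: [0.1, 0.4, -2.0]
gripper_width: 33.2
grasp_force: 65.4
clock: 12.85
position: [394.8, 262.5, 28.3]
ee_rot: [1.0, -0.027, 0.0, -0.001]
contact_force: [0.6, -0.7, 0.5]
gripper_width: 39.6
grasp_force: 0.0
clock: 13.85
position: [416.4, 28.6, 248.3]
ee_rot: [1.0, -0.002, 0.001, -0.0]
contact_force: [0.5, 0.9, -0.3]
gripper_width: 70.1
grasp_force: 0.0
clock: 14.15
position: [416.8, 31.4, 247.6]
ee_rot: [1.0, 0.001, -0.0, 0.0]
contact_force: [0.4, -0.5, -0.3]
gripper_width: 70.1
grasp_force: 0.0
clock: 14.8
position: [417.0, -88.7, 247.6]
ee_rot: [1.0, 0.001, -0.0, -0.0]
contact_force: [-0.1, 0.2, 0.0]
gripper_width: 70.4
grasp_force: 0.0
wI [330.2 174.5] z17: [420.9  24.7  17. ] ang -1.751 len 120
wI [360.3  74.7] z17: [531.1  -6.7  17. ] ang -1.457 len 121
wJ [231.4 174.9] z17: [420.4  22.5  17. ] ang -1.748 len 123
wJ [251.4  74.6] z17: [531.3  -8.1  17. ] ang -1.457 len 122
[419.6  25.1  10.6] [0.2 0.2]
[531.7  -7.5  12.9] [0.1 0.1]
```

```bash
python3 jog.py '0 -15 10 0 0 .15;1 -30 20 0 0 .3;2 -45 35 0 0 .45;2 -60 50 0 0 .6;3 -75 65 0 0 .75;3 -90 80 0 0 .9;4 -100 95 0 0 1.05;4 -112 110 0 0 1.2;4 -112 120 0 0 1.35;4 -112 125 0 0 1.5'
python3 jog.py '0 0 0 0 0 .15;0 0 0 0 0 .25;0 0 0 0 0 .25;0 0 0 0 0 .25;0 0 0 0 0 .25'
python3 - <<'E'
from caps import *
print(arm.read_state()["joints"].round(2));shot("wrist","wK");go([420.7,24,24],-1.75)
c,im=load("wK");caps("wK",600,40000)
cv2.imwrite("pics/K2.png",im)
E
```

```text
clock: 15.85
position: [420.3, 24.0, 121.9]
ee_rot: [0.731, -0.683, -0.0, 0.001]
contact_force: [-0.8, 0.0, -0.1]
gripper_width: 70.1
grasp_force: 0.0
clock: 16.35
position: [420.8, 23.0, 122.8]
ee_rot: [-0.642, 0.767, -0.0, 0.0]
contact_force: [0.7, 0.4, 0.2]
gripper_width: 69.7
grasp_force: 0.0
[ 0.44  0.19 -0.64 -0.   -0.74 -0.62]
shift [-1.1  0.3 98.8] rot [-0.     0.     0.002]
wK [ 55.1 235.1] z17: [642.9   9.4  17. ] ang 1.649 len 125
wK [324.5 205.5] z17: [421.5  23.9  17. ] ang 1.392 len 127
wK [177.9 190.1] z17: [531.5  -9.2  17. ] ang 1.714 len 124
```

View pics/wK.png

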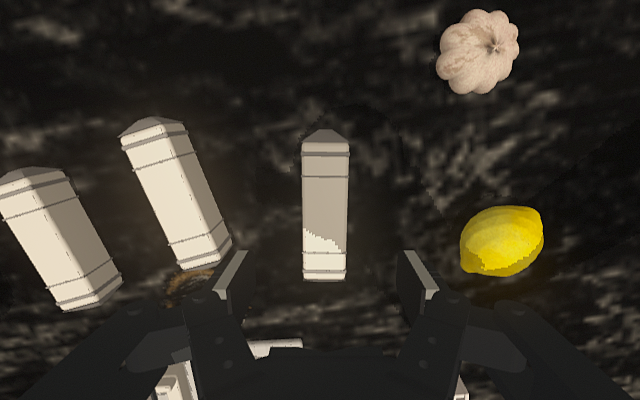

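The capsule is centred between the open fingers (columns 303–349, centre 325). Gripping it and carrying it to bay 1.

```bash
python3 jog.py '-1 0 30 0 0 0;-1 0 60 0 0 0;-1 0 85 0 0 0;-1 0 99 0 0 0;-1 0 99 0 0 0;-1 0 99 0 0 0'
python3 jog.py '0 0 0 0 0 0;0 0 0 0 0 0;0 0 0 0 0 0;0 0 0 0 0 0;0 0 0 0 0 0;0 0 0 0 0 0' 20
python3 jog.py '0 0 -30 0 0 0;0 0 -60 0 0 -.1;0 0 -90 0 0 -.25;0 0 -115 0 0 -.4;0 0 -130 0 0 -.55;0 0 -130 0 0 -.7;0 0 -130 0 0 -.85;0 0 -130 0 0 -1;0 0 -130 0 0 -1.15;0 0 -130 0 0 -1.3'
python3 -c "
from h import *
go([574,340.7,140],-.111)"
```

```text
clock: 17.0
position: [421.3, 23.6, 23.9]
ee_rot: [-0.641, 0.767, -0.0, -0.0]
contact_force: [-0.2, 1.1, -0.4]
gripper_width: 70.0
grasp_force: 0.0
clock: 17.6
position: [421.7, 23.8, 24.8]
ee_rot: [-0.641, 0.767, -0.0, 0.001]
contact_force: [-1.7, 0.4, 4.8]
gripper_width: 33.0
grasp_force: 60.2
clock: 18.6
position: [420.4, 23.4, 153.9]
ee_rot: [0.975, -0.22, -0.0, -0.0]
contact_force: [-0.3, 1.0, -1.3]
gripper_width: 33.4
grasp_force: 60.5
shift [   2.4 -352.5   14.1] rot [-0.     0.    -0.333]
```

```bash
python3 jog.py '0 -42 0 0 0 -.1;0 -87 0 0 0 -.2;1 -132 0 0 0 -.333;1 -177 0 0 0 -.333;1 -222 0 0 0 -.333;2 -267 0 0 0 -.333;2 -312 0 0 0 -.333;2 -352 10 0 0 -.333;2 -352 15 0 0 -.333;2 -352 15 0 0 -.333'
python3 jog.py '0 0 0 0 0 0;0 0 10 0 0 0;0 0 10 0 0 0;0 0 10 0 0 0'
python3 -c "
from h import *
go([574,340.7,48],-.111)
c,im=shot('wrist','wL');cv2.imwrite('pics/L2.png',cv2.resize(im[40:400,180:500],None,fx=1.6,fy=1.6))"
```

```text
clock: 19.6
position: [574.6, 339.5, 136.5]
ee_rot: [0.998, -0.058, -0.002, 0.001]
contact_force: [-0.1, -0.6, -2.7]
gripper_width: 33.1
grasp_force: 60.5
clock: 20.0
position: [575.6, 338.8, 128.8]
ee_rot: [0.998, -0.059, -0.0, 0.0]
contact_force: [0.4, -0.7, -1.7]
gripper_width: 32.7
grasp_force: 60.5
shift [-1.8 -1.7 80.8] rot [ 0.     0.    -0.006]
```

View pics/L2.png

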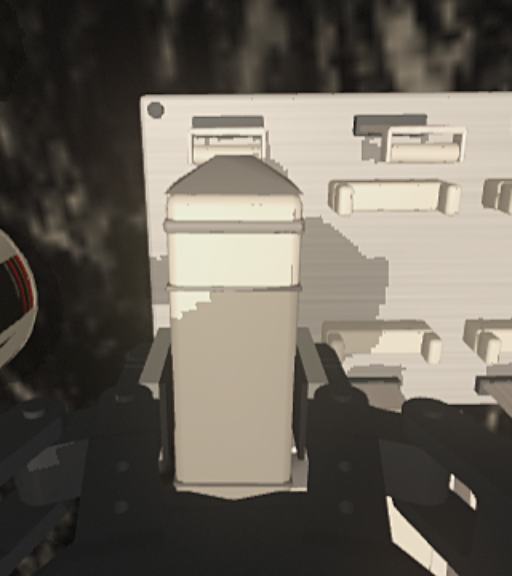

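The capsule tip (crop column 235) lies about 2 mm right of bay 1's roller (229), agreeing with the computed shift. Correcting and pressing in.

```bash
python3 jog.py '-1 -1 10 0 0 -.006;-2 -2 25 0 0 -.006;-2 -2 35 0 0 -.006;-2 -2 43 0 0 -.006;-2 -2 50 0 0 -.006;-2 -2 57 0 0 -.006;-2 -2 64 0 0 -.006;-2 -2 71 0 0 -.006;-2 -2 77 0 0 -.006;-2 -2 81 0 0 -.006'
python3 jog.py '0 0 0 0 0 0;0 0 2 0 0 0;0 0 3 0 0 0'
```

```text
clock: 21.05
position: [574.1, 341.9, 48.9]
ee_rot: [0.998, -0.055, 0.0, 0.0]
contact_force: [-8.8, -1.5, 22.5]
gripper_width: 33.3
grasp_force: 63.8
clock: 21.35
position: [574.1, 341.9, 48.9]
ee_rot: [0.998, -0.055, 0.0, 0.0]
contact_force: [-8.7, -2.9, 22.2]
gripper_width: 32.9
grasp_force: 63.5
```

```bash
python3 jog.py '0 0 -2 0 0 0;0 0 -3 0 0 0;0 0 -3 0 0 0;0 0 -3 0 0 0' 46
python3 jog.py '0 0 -40 0 0 0;0 0 -80 0 0 0;-30 0 -120 0 0 0;-60 0 -140 0 0 0;-60 0 -140 0 0 0;-60 0 -140 0 0 0'
python3 - <<'E'
from h import *
print(arm.read_state()["contact_force"])
c,im=shot('wrist','wM');cv2.imwrite('pics/M2.png',cv2.resize(im[60:300,240:560],None,fx=2.4,fy=2.4,interpolation=cv2.INTER_CUBIC))
go([531.5,-8,140],-1.45)
E
```

```text
clock: 21.75
position: [574.0, 341.7, 47.1]
ee_rot: [0.998, -0.055, -0.0, 0.0]
contact_force: [-0.8, -0.3, 0.1]
gripper_width: 46.2
grasp_force: 0.0
clock: 22.35
position: [514.1, 348.7, 188.1]
ee_rot: [0.998, -0.055, 0.0, -0.0]
contact_force: [-1.0, -0.6, 0.5]
gripper_width: 46.0
grasp_force: 0.0
[-0.95573208 -0.57099654  0.50925855]
shift [ 56.5 352.2  47.2] rot [1.000e-03 0.000e+00 1.339e+00]
```

View pics/M2.png

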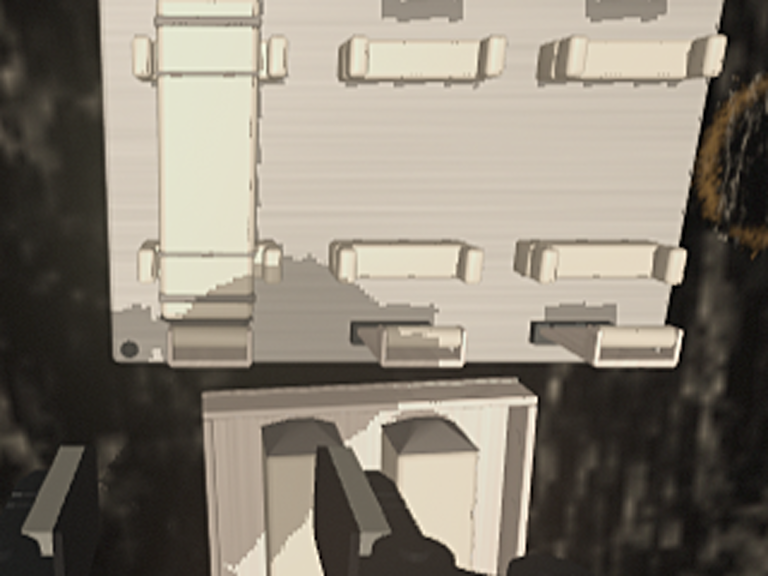

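Bay 1's capsule sits level between upright arms, and both empties lie in the tray. Next is the capsule near (531,-8).

```bash
python3 jog.py '6 40 0 0 0 .14;12 85 0 0 0 .28;18 130 0 0 0 .42;25 175 0 0 0 .56;32 220 0 0 0 .7;38 265 10 0 0 .84;45 310 20 0 0 .98;56 352 40 0 0 1.12;56 352 60 0 0 1.26;56 352 65 0 0 1.34' 70
python3 jog.py '0 0 0 0 0 0;0 0 0 0 0 0;0 0 0 0 0 0'
python3 - <<'E'
from caps import *
shot("wrist","wN");caps("wN",600,40000);p,_=pose();print(p.round(1));go([531.5,-8,24],-1.45)
E
```

```text
clock: 23.4
position: [529.4, -10.3, 118.6]
ee_rot: [0.745, -0.667, -0.002, 0.003]
contact_force: [-0.4, -0.5, -0.6]
gripper_width: 69.9
grasp_force: 0.0
clock: 23.7
position: [531.6, -7.4, 122.7]
ee_rot: [0.749, -0.663, 0.0, -0.0]
contact_force: [-1.0, 1.0, 1.6]
gripper_width: 70.2
grasp_force: 0.0
wN [185.2 212.6] z17: [642.5  13.2  17. ] ang 1.654 len 129
wN [324.6 206.2] z17: [531.8  -5.6  17. ] ang -1.484 len 128
wN [426.  15.] z17: [ 480.3 -152.2   17. ] ang -3.021 len 86
[531.6  -7.3 123. ]
shift [ 0.7  0.2 99. ] rot [-0.001 -0.     0.001]
```

```bash
python3 jog.py '0 0 30 0 0 .02;0 0 60 0 0 .02;0 0 85 0 0 .02;0 0 99 0 0 .02;0 0 99 0 0 .02;0 0 99 0 0 .02'
python3 jog.py '0 0 0 0 0 0;0 0 0 0 0 0;0 0 0 0 0 0;0 0 0 0 0 0;0 0 0 0 0 0;0 0 0 0 0 0' 20
python3 jog.py '0 0 -30 0 0 0;0 0 -60 0 0 -.1;0 0 -90 0 0 -.25;0 0 -115 0 0 -.4;0 0 -130 0 0 -.55;0 0 -130 0 0 -.7;0 0 -130 0 0 -.85;0 0 -130 0 0 -1;0 0 -130 0 0 -1.15;0 0 -130 0 0 -1.3'
python3 -c "
from h import *
go([565.4,263.2,140],-.111)"
```

```text
clock: 24.35
position: [531.7, -7.2, 24.3]
ee_rot: [0.742, -0.67, 0.0, -0.0]
contact_force: [0.3, 0.0, 0.0]
gripper_width: 69.9
grasp_force: 0.0
clock: 24.95
position: [531.9, -7.3, 25.0]
ee_rot: [0.742, -0.671, 0.001, -0.001]
contact_force: [-1.7, 0.7, 5.8]
gripper_width: 33.1
grasp_force: 61.1
clock: 25.95
position: [530.5, -7.6, 153.4]
ee_rot: [0.997, -0.082, -0.0, -0.0]
contact_force: [0.5, 0.3, -1.8]
gripper_width: 32.8
grasp_force: 60.2
shift [ -10.1 -272.9   13.4] rot [-0.     0.001 -0.054]
```

```bash
python3 jog.py '-1 -40 0 0 0 -.054;-3 -85 0 0 0 -.054;-4 -130 0 0 0 -.054;-6 -175 0 0 0 -.054;-8 -220 0 0 0 -.054;-9 -255 5 0 0 -.054;-10 -273 20 0 0 -.054;-10 -273 25 0 0 -.054;-10 -273 25 0 0 -.054;-10 -273 25 0 0 -.054'
python3 jog.py '0 0 0 0 0 0;0 0 0 0 0 0;0 0 0 0 0 0'
python3 - <<'E'
from h import *
go([565.4,263.2,49],-.111)
c,im=shot('wrist','wO')
# compare capsule tip centre with far roller: tip (chamfer) edges per row, roller edges
g=im[:,:,1].astype(int)
for y in range(96,200,8): print(y,[x for x in range(230,430) if abs(g[y,x+1]-g[y,x-1])>30])
p,_=pose()
X=np.array([.9938,-.1108]);b=np.array([565.4,263.2])
print("roller far px",proj(c,[*(b+58*X),55]).round(),"capsule far end px",proj(c,[*(p[:2]+62*X),p[2]-8]).round(),"chamfer start top",proj(c,[*(p[:2]+54*X),p[2]+9]).round())
E
```

```text
clock: 26.95
position: [567.4, 261.8, 128.3]
ee_rot: [0.998, -0.059, -0.001, 0.001]
contact_force: [-0.3, -0.0, -0.9]
gripper_width: 32.8
grasp_force: 60.4
clock: 27.25
position: [567.9, 262.7, 129.3]
ee_rot: [0.998, -0.059, 0.0, -0.0]
contact_force: [0.4, -0.7, -1.1]
gripper_width: 33.2
grasp_force: 60.4
shift [-2.6 -0.2 80.3] rot [-0.001 -0.001 -0.007]
96 []
104 []
112 []
120 [243, 244, 245, 246, 247, 301, 302, 347, 348, 402, 403, 404, 425, 426]
128 [248, 249, 250, 251, 299, 300, 301, 302, 303, 304, 310, 311, 315, 316, 344, 345, 346, 348, 349, 350, 351, 408, 409, 410, 411, 419, 420, 421, 423, 424, 426]
136 [252, 253, 298, 300, 337, 338, 341, 344, 346, 408, 409, 423, 424, 425, 427]
144 [241, 248, 249, 304, 305, 306, 308, 344, 345, 352, 353]
152 [242, 252, 253, 292, 293, 294, 295, 296, 297, 356, 357, 358, 360, 361]
160 [230, 242, 243, 246, 247, 254, 255, 262, 263, 266, 267, 284, 285, 287, 363, 365, 366, 386, 387, 389, 391, 393, 394, 395]
168 [230, 231, 242, 243, 247, 248, 253, 254, 256, 263, 267, 268, 282, 284, 365, 367, 386, 387, 389, 391, 392, 393, 394, 401, 402, 403]
176 [230, 231, 232, 244, 245, 248, 249, 282, 284, 366, 367, 369, 370, 378, 379, 381, 382]
184 [231, 232, 244, 256, 257, 280, 281, 282, 367, 368, 391, 392]
192 [231, 232, 233, 245, 255, 256, 283, 285, 365, 366, 401, 402]
roller far px [324. 142.] capsule far end px [323. 139.] chamfer start top [323. 163.]
```

Bay 2 lateral alignment is within 1 px (roller centre 324, capsule 324.5). Pressing in.

```bash
python3 jog.py '-1 0 10 0 0 -.007;-2.5 0 25 0 0 -.007;-2.5 0 35 0 0 -.007;-2.5 0 43 0 0 -.007;-2.5 0 50 0 0 -.007;-2.5 0 57 0 0 -.007;-2.5 0 64 0 0 -.007;-2.5 0 71 0 0 -.007;-2.5 0 77 0 0 -.007;-2.5 0 82 0 0 -.007'
python3 jog.py '0 0 0 0 0 0;0 0 2 0 0 0;0 0 2 0 0 0'
python3 jog.py '0 0 -2 0 0 0;0 0 -2 0 0 0;0 0 -2 0 0 0;0 0 -2 0 0 0' 44
python3 jog.py '0 0 -40 0 0 0;0 0 -80 0 0 0;0 0 -110 0 0 0;0 0 -110 0 0 0'
python3 - <<'E'
from caps import *
go([642,11.5,140],-1.49)
shot("top","top1")
c,im=load("top1");
m=(im.min(2)>130).astype(np.uint8)
for k in cv2.findContours(m,cv2.RETR_EXTERNAL,cv2.CHAIN_APPROX_NONE)[0]:
    a=cv2.contourArea(k)
    if 150<a<900: r=cv2.minAreaRect(k);print(np.round(r[0]),np.round(r[1]),onz(c,r[0],25).round())
E
```

```text
clock: 28.3
position: [565.4, 263.7, 48.9]
ee_rot: [0.999, -0.054, 0.0, 0.0]
contact_force: [-13.3, -2.4, 34.7]
gripper_width: 32.8
grasp_force: 65.0
clock: 28.6
position: [565.4, 263.7, 49.0]
ee_rot: [0.999, -0.054, 0.001, 0.0]
contact_force: [-5.9, -2.1, 21.3]
gripper_width: 32.9
grasp_force: 63.4
clock: 29.0
position: [565.0, 263.3, 46.0]
ee_rot: [0.998, -0.055, -0.0, 0.0]
contact_force: [0.4, -0.1, 0.9]
gripper_width: 43.8
grasp_force: 0.0
clock: 29.4
position: [567.8, 265.0, 161.8]
ee_rot: [0.999, -0.054, 0.004, -0.003]
contact_force: [1.0, -0.3, 0.6]
gripper_width: 44.0
grasp_force: 0.0
shift [101.2 244.   21.1] rot [-0.011 -0.002  1.381]
[439. 201.] [32. 24.] [ 587. -486.   25.]
[294. 182.] [10. 32.] [641.  13.  25.]
[157. 188.] [31. 36.] [608. 483.  25.]
[431. 157.] [18. 18.] [ 743. -461.   25.]
```

```bash
python3 jog.py '12 28 -10 0 0 .14;24 56 -10 0 0 .28;36 84 -10 0 0 .42;48 112 -10 0 0 .56;60 140 -10 0 0 .7;72 168 -10 0 0 .84;84 196 0 0 0 .98;96 224 15 0 0 1.12;101 244 30 0 0 1.26;101 244 40 0 0 1.38' 70
python3 jog.py '0 0 0 0 0 0;0 0 0 0 0 0;0 0 0 0 0 0'
python3 - <<'E'
from caps import *
shot("wrist","wQ");caps("wQ",600,40000);p,_=pose();print(p.round(1));go([642,12,24],-1.49)
E
```

```text
clock: 30.45
position: [637.4, 6.9, 113.1]
ee_rot: [0.732, -0.681, -0.002, 0.002]
contact_force: [-0.0, 0.3, 0.3]
gripper_width: 70.5
grasp_force: 0.0
clock: 30.75
position: [639.1, 10.4, 116.9]
ee_rot: [0.736, -0.677, 0.0, -0.0]
contact_force: [-0.3, 0.8, 0.8]
gripper_width: 70.2
grasp_force: 0.0
wQ [356.6 344.6] z17: [600.2 132.9  17. ] ang 3.122 len 79
wQ [ 23.  323.5] z17: [896.4 141.3  17. ] ang 1.38 len 163
wQ [323.8 208.8] z17: [639.7  12.7  17. ] ang 1.675 len 128
[639.2  10.5 117.2]
shift [-1.2 -2.9 93.2] rot [-0.001  0.     0.003]
```

```bash
python3 jog.py '-1 -.5 30 0 0 -.015;-1 -.5 60 0 0 -.015;-1 -.5 80 0 0 -.015;-1 -.5 93 0 0 -.015;-1 -.5 93 0 0 -.015;-1 -.5 93 0 0 -.015'
python3 jog.py '0 0 0 0 0 0;0 0 0 0 0 0;0 0 0 0 0 0;0 0 0 0 0 0;0 0 0 0 0 0;0 0 0 0 0 0' 20
python3 jog.py '0 0 -30 0 0 0;0 0 -60 0 0 -.1;0 0 -90 0 0 -.25;0 0 -115 0 0 -.4;0 0 -130 0 0 -.55;0 0 -130 0 0 -.7;0 0 -130 0 0 -.85;0 0 -130 0 0 -1;0 0 -130 0 0 -1.15;0 0 -130 0 0 -1.3'
python3 -c "
from h import *
go([556.8,185.7,140],-.111)"
```

```text
clock: 31.4
position: [640.1, 11.3, 24.7]
ee_rot: [0.741, -0.672, 0.001, -0.001]
contact_force: [0.1, 0.1, 0.2]
gripper_width: 69.9
grasp_force: 0.0
clock: 32.0
position: [640.3, 11.1, 25.2]
ee_rot: [0.74, -0.672, 0.001, -0.001]
contact_force: [-0.9, -0.2, 6.3]
gripper_width: 33.0
grasp_force: 61.2
clock: 33.0
position: [638.5, 10.8, 152.9]
ee_rot: [0.996, -0.084, -0.001, 0.0]
contact_force: [-0.1, 0.5, -1.6]
gripper_width: 33.0
grasp_force: 60.4
shift [-110.  -158.6   13. ] rot [ 0.     0.002 -0.058]
```

```bash
python3 jog.py '-22 -30 0 0 0 -.058;-44 -60 0 0 0 -.058;-66 -95 0 0 0 -.058;-88 -127 0 0 0 -.058;-110 -159 10 0 0 -.058;-110 -159 25 0 0 -.058;-110 -159 25 0 0 -.058;-110 -159 25 0 0 -.058'
python3 jog.py '0 0 0 0 0 0;0 0 0 0 0 0;0 0 0 0 0 0'
python3 - <<'E'
from h import *
go([556.8,185.7,49],-.111)
c,im=shot('wrist','wR')
g=im[:,:,1].astype(int)
for y in (120,128,136,144,152,160,168,176,184): print(y,[x for x in range(270,390) if abs(g[y,x+1]-g[y,x-1])>30])
p,_=pose()
X=np.array([.9938,-.1108]);b=np.array([556.8,185.7])
print("roller far px",proj(c,[*(b+58*X),55]).round(),"chamfer start top",proj(c,[*(p[:2]+54*X),p[2]+9]).round())
E
```

```text
clock: 33.8
position: [558.4, 186.2, 128.3]
ee_rot: [0.998, -0.058, -0.001, 0.0]
contact_force: [0.6, 1.0, -0.9]
gripper_width: 33.1
grasp_force: 60.5
clock: 34.1
position: [559.1, 186.1, 129.3]
ee_rot: [0.998, -0.059, 0.0, -0.0]
contact_force: [0.0, 0.1, -1.4]
gripper_width: 33.3
grasp_force: 60.5
shift [-2.3  0.7 80.3] rot [-0.001 -0.001 -0.007]
120 [303, 326, 328, 329, 331, 376, 378, 379, 380]
128 [301, 303, 305, 310, 311, 313, 314, 345, 346, 347, 348, 349, 351, 378, 379, 380]
136 [301, 303, 304, 305, 328, 346, 348, 349, 350, 351, 352, 378, 379]
144 [305, 306, 342, 343, 351, 352, 353, 355, 375, 377, 378, 379]
152 [293, 294, 295, 296, 297, 355, 356, 359, 360, 377, 378, 379]
160 [284, 285, 287, 362, 364, 365, 377, 378]
168 [282, 284, 364, 366, 374, 377, 378]
176 [281, 283, 365, 367, 369, 370, 373, 374, 375, 376, 377, 378, 386]
184 [279, 280, 366, 367, 376, 377]
roller far px [325. 141.] chamfer start top [323. 163.]
```

```bash
python3 jog.py '-1 .8 10 0 0 -.007;-2.2 .8 25 0 0 -.007;-2.2 .8 35 0 0 -.007;-2.2 .8 43 0 0 -.007;-2.2 .8 50 0 0 -.007;-2.2 .8 57 0 0 -.007;-2.2 .8 64 0 0 -.007;-2.2 .8 71 0 0 -.007;-2.2 .8 77 0 0 -.007;-2.2 .8 82 0 0 -.007'
python3 jog.py '0 0 0 0 0 0;0 0 2 0 0 0;0 0 2 0 0 0'
python3 jog.py '0 0 -2 0 0 0;0 0 -2 0 0 0;0 0 -2 0 0 0;0 0 -2 0 0 0' 44
python3 jog.py '0 0 -40 0 0 0;0 0 -80 0 0 0;-20 -15 -120 0 0 0;-60 -30 -150 0 0 0;-100 -60 -150 0 0 0;-100 -60 -150 0 0 0;-100 -60 -150 0 0 0'
python3 - <<'E'
from h import *
c,im=shot('wrist','wS');cv2.imwrite('pics/S2.png',cv2.resize(im[0:240,140:560],None,fx=1.9,fy=1.9,interpolation=cv2.INTER_CUBIC))
shot('scene','sc2');p,_=pose();print(p.round(1))
E
```

```text
clock: 35.15
position: [556.6, 186.3, 49.1]
ee_rot: [0.999, -0.054, 0.0, 0.001]
contact_force: [-15.6, 0.4, 40.2]
gripper_width: 33.1
grasp_force: 65.5
clock: 35.45
position: [556.6, 186.3, 49.1]
ee_rot: [0.999, -0.054, 0.001, 0.0]
contact_force: [-9.3, -1.4, 25.3]
gripper_width: 32.9
grasp_force: 63.7
clock: 35.85
position: [556.1, 185.9, 46.0]
ee_rot: [0.998, -0.055, -0.001, 0.0]
contact_force: [-0.2, 0.3, 0.3]
gripper_width: 43.7
grasp_force: 0.0
clock: 36.55
position: [462.7, 257.4, 196.7]
ee_rot: [0.999, -0.054, -0.0, 0.0]
contact_force: [0.0, 0.1, -0.3]
gripper_width: 44.0
grasp_force: 0.0
[463.8 256.3 196.1]
```

View pics/S2.png

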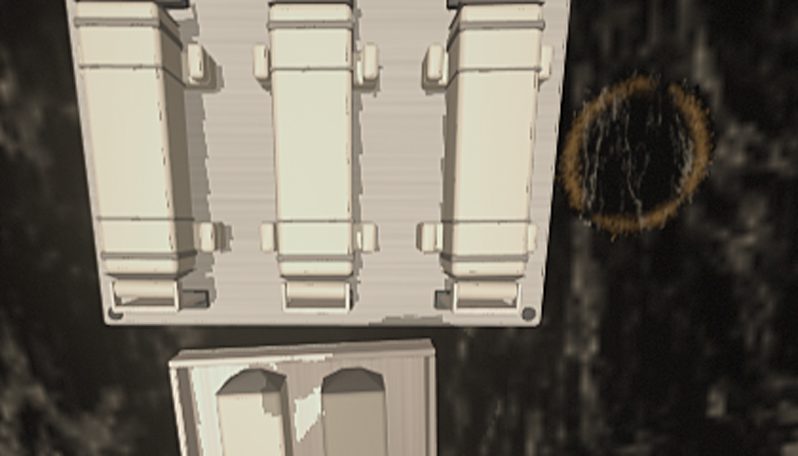

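All three fulls sit level, with body ends at crop row ~275 in every bay and the rollers over the chamfers at row ~290. Both empties are in the tray. Next I measure the decorator from two sides, numerically only since the picture budget is used up.

```bash
python3 jog.py '-5 45 -10 0 0 0;-10 90 -20 0 0 -.03;-15 135 -34 0 0 -.06;-20 180 -34 0 0 -.09;-25 225 -34 0 0 -.108;-30 270 -34 0 0 -.108;-34 315 -34 0 0 -.108;-38 360 -34 0 0 -.108;-42 393 -34 0 0 -.108;-42 393 -34 0 0 -.108' 70
python3 jog.py '0 0 0 0 0 0;0 0 0 0 0 0;0 0 0 0 0 0'
python3 -c "
from h import *
shot('wrist','wT')"
python3 jog.py '0 45 0 0 0 0;0 90 0 0 0 0;0 135 0 0 0 0;0 180 0 0 0 0;0 200 0 0 0 0;0 200 0 0 0 0;0 200 0 0 0 0;0 200 0 0 0 0'
cat > deco.py <<'E'
from h import *
def blobs(name,lo=60):
    c,im=load(name);h=cv2.cvtColor(im,cv2.COLOR_BGR2HSV)
    m=cv2.inRange(h,(5,90,60),(24,255,255));m=cv2.morphologyEx(m,cv2.MORPH_OPEN,np.ones((3,3)))
    out=[]
    n,l,st,ce=cv2.connectedComponentsWithStats(m)
    for i in range(1,n):
        if st[i,4]>lo:
            k=onz(c,ce[i],52)
            if 350<k[0]<700 and -400<k[1]<-100: out.append((ce[i],k,st[i]))
    return c,out
E
python3 - <<'E'
from deco import *
shot('wrist','wU');print(pose()[0].round(1))
for n in('wT','wU','wJ'):
    c,o=blobs(n)
    for x in o:print(n,x[0].round(1),x[1].round(1),x[2].tolist())
E
```

```text
clock: 37.65
position: [377.4, -133.1, 230.1]
ee_rot: [1.0, -0.005, -0.001, 0.0]
contact_force: [0.8, -0.2, 0.1]
gripper_width: 70.0
grasp_force: 0.0
clock: 37.95
position: [379.1, -128.8, 230.6]
ee_rot: [1.0, -0.0, -0.0, -0.0]
contact_force: [0.2, 0.0, -0.9]
gripper_width: 69.9
grasp_force: 0.0
clock: 38.8
position: [378.6, -328.2, 230.7]
ee_rot: [1.0, -0.0, -0.0, -0.0]
contact_force: [0.7, 0.2, -0.2]
gripper_width: 70.0
grasp_force: 0.0
[ 378.6 -328.1  230.9]
wT [404.4  51.9] [ 506.2 -201.8   52. ] [385, 31, 39, 42, 1289]
wT [476.6  60.6] [ 498.9 -268.8   52. ] [456, 41, 43, 40, 1351]
wT [426.  179.7] [ 387.3 -232.5   52. ] [408, 165, 37, 32, 872]
wU [188.4  51.5] [ 506.3 -203.5   52. ] [169, 31, 40, 42, 1328]
wU [262.1  60.2] [ 499.1 -270.5   52. ] [245, 41, 36, 40, 1285]
wU [214.5 179.1] [ 387.8 -215.1   52. ] [196, 164, 38, 32, 903]
wJ [452.1  24.4] [ 571.  -208.6   52. ] [438, 0, 30, 51, 1015]
wJ [517.4  23.4] [ 571.9 -270.    52. ] [501, 6, 32, 37, 274]
wJ [437.5  97.1] [ 506.4 -201.6   52. ] [420, 79, 36, 37, 1044]
wJ [503.  104.8] [ 499.1 -268.6   52. ] [484, 88, 40, 35, 1089]
wJ [455.5 212.3] [ 385.1 -234.5   52. ] [437, 197, 37, 32, 846]
```

```bash
python3 jog.py '25 0 0 0 0 0;50 10 0 0 0 0;75 22 0 0 0 0;75 22 0 0 0 0;75 22 0 0 0 0;75 22 0 0 0 0'
python3 -c "
from h import *
shot('wrist','wV')"
python3 jog.py '0 -45 0 0 0 0;0 -90 0 0 0 0;0 -135 0 0 0 0;0 -180 0 0 0 0;0 -210 0 0 0 0;0 -210 0 0 0 0;0 -210 0 0 0 0;0 -210 0 0 0 0'
python3 - <<'E'
from deco import *
shot('wrist','wW');print(pose()[0].round(1))
for n in('wV','wW'):
    c,o=blobs(n)
    for x in o:print(n,x[0].round(1),x[1].round(1),x[2].tolist())
ct,_=load("top1");q=onz(ct,(377.8,205),155)+[14*.994,-14*.108,0];q[2]=66;print("nozzle est",q.round())
cT,_=load('wT');cU,_=load('wU');print("knob",tri([cT,cU],[(426,179.7),(214.5,179.1)]))
for n in('wV','wW'):
    c,im=load(n);u=proj(c,q).round().astype(int);print(n,u)
    g=cv2.cvtColor(im,cv2.COLOR_BGR2GRAY);y0=max(0,u[1]-40);w=g[y0:u[1]+32:2,u[0]-44:u[0]+44]
    print("rows from",y0,"cols from",u[0]-44)
    for r in w: print("".join(" .:-=+*#%@"[min(9,v//26)] for v in r))
E
```

```text
clock: 39.45
position: [452.8, -350.5, 230.8]
ee_rot: [1.0, -0.0, -0.0, -0.0]
contact_force: [-0.3, 0.1, 0.8]
gripper_width: 70.1
grasp_force: 0.0
clock: 40.3
position: [453.4, -142.0, 231.0]
ee_rot: [1.0, -0.001, 0.0, 0.0]
contact_force: [0.7, -0.8, 0.3]
gripper_width: 69.8
grasp_force: 0.0
[ 453.5 -142.2  230.8]
wV [246.1  67.8] [ 567.  -277.7   52. ] [227, 45, 38, 38, 765]
wV [175.4 134.3] [ 506.9 -203.6   52. ] [157, 117, 38, 36, 1079]
wV [244.  141.9] [ 499.5 -270.6   52. ] [228, 125, 33, 35, 1048]
wV [200.9 250.3] [ 382.5 -214.    52. ] [183, 233, 37, 36, 925]
wW [397.4  59.6] [ 574.3 -209.2   52. ] [384, 31, 28, 58, 1115]
wW [469.5  54.3] [ 578.6 -275.1   52. ] [461, 45, 16, 18, 131]
wW [385.6 134.7] [ 506.8 -201.9   52. ] [368, 117, 36, 36, 1025]
wW [452.8 142.1] [ 499.5 -268.9   52. ] [434, 125, 39, 35, 1070]
wW [404.1 244.7] [ 389.4 -228.4   52. ] [391, 233, 32, 26, 480]
nozzle est [ 559. -257.   66.]
knob (array([ 392.62022551, -224.15842545,   76.53454519]), [0.18353305789959556, 0.1834998522412226])
wV [219  75]
rows from 35 cols from 175
%%%%%%%%%%%%%#####**++==========
[... 5715 characters left out ...]
%%%%%%%%%%%%%%%%#+***********+++++++++++++++++*%%%%%%%%%%%%%%%%%%%%%%%%%*=#@%
%%%%%%%%%%%%%%%%%%%%%%%%%%%+***************************++#%%%%%%%%%%%%%%%%%%%%%%%%%==%%%
%%%%%%%%%%%%%%%%%%%%%%%%%%%+*****************************%%%%%%%%%%%%%%%%%%%%%%%%%*=*%%#
%%%%%%%%%%%%%%%%%%%%%%%%%%%++**************************+*%%%%%%%%%%%%%%%%%%%%%%%%%==%%%%
%%%%%%%%%%%%%%%%%%%%%%%%%%%%%+*************************%%%%%%%%%%%%%%%%%%%%%%%%%%*-*%%#%
%%%%%%%%%%%%%%%%%%%%%%%%%%%%%#+**********************+*%%%%%%%%%%%%%%%%%%%%%%%%%%-=%%%%%
%%%%%%%%%%%%%%%%%%%%%%%%%%%%%%##############******####%%%%%%%%%%%%%%%%%%%%%%%%%%==*%%#%%
%%%%%%%%%%%%%%%%%%%%%%%%%%%%%%%%%%%%%%%%%%%%######%%%%%%%%%%%%%%%%%%%%%%%%%%%%%%-=%%%%%%
```

```bash
python3 - <<'E'
from deco import *
c,im=load('wW');h=cv2.cvtColor(im,cv2.COLOR_BGR2HSV)
print("saturation wW, cols from 435, rows 50..92")
for y in range(50,94,2): print(y,"".join("%2d"%min(99,h[y,x,1]//4) + " " for x in range(435,499,3)))
c,im=load('wV');h=cv2.cvtColor(im,cv2.COLOR_BGR2HSV)
print("wV sat cols from 190")
for y in range(56,94,2): print(y,"".join("%2d"%min(99,h[y,x,1]//4) + " " for x in range(190,250,3)))
E
```

```text
saturation wW, cols from 435, rows 50..92
50  7  7  7  6 11 11 11 11 11 11 11 10 40 40 12 12 13 14 13 12 11 10 
52  7  7  7 12 11 11 11 11 11 11 10 45 38 40 11 13 13 13 12 12 11 10 
54  7  7  7 12 11 11 11 11 11 11 13 40 39 40 13 13 13 13 13 11 10 11 
56  7  7  7 12 11 10 11 10 11 10 45 39 39 29 13 13 13 13 13 11 11 10 
58  7  7  7 12 10 11 11 11 11 13 39 41 40 15 13 14 13 13 13 12 11 10 
60  6  5  5 11 11 11 11 11 10 44 41 28  3 13 13 13 12 12 12 11 11 10 
62  7  7 12 11 11 11 10 11 14 41 17  8  8 14 14 13 14 13 12 11 11 10 
64  7  7 12 11 10 10 11 10 44 12  9 10  9 13 14 12 13 13 12 11 10 10 
66  7  8 12 11 11 11 11 20 17 10  9 10  9 12 13 13 13 12 12 11 10 10 
68  6  6 12 11 11 11 10 44  7 10 10 10 11 13 13 13 13 13 12 11 10 10 
70  5  5 12 11 11 11 18 27  9  9 10 10 12 14 13 13 13 12 11 10 10 10 
72  7  6 12 11 11 10 44  5 10 10 10 10 12 13 13 13 13 13 11 10 10 10 
74  7  6 11 11 10 20 41  8 10 10  9  9 14 13 13 13 13 12 11 10 10 10 
76  6  6 11 11 10 43 19 10  9  9 10  9 14 14 13 12 13 12 11 11 10 10 
78  6  8 11 11 33 42  7  9  9  9  9 10 13 13 13 13 14 12 11 11 10 10 
80  6 12
[... 1017 characters left out ...]
 10 11 12 12 14 13 13 11 10 10 10 10 10 14 35 35 34 34 35 32 
74 10 11 12 13 13 13 12 10 10 11 10 11 10 37 34 35 35 34 34 32 
76 11 11 12 12 14 13 12 11 11 10 10 11  9 34 34 35 35 35 34 34 
78 10 11 12 13 13 12 12 11 10 11 10 10 12 33 37 37 35 35 34 34 
80 10 11 12 13 13 12 12 11 10 10 11 11 10  9 10 10 14 21 32 38 
82 11 11 12 13 13 13 14 11 10 10 10 10 10 10 10 10 10 10  9  8 
84 11 11 13 13 13 13 13 10 10 10 11 11 10 10 10 10 10 10 10 10 
86 12 13 13 12 14 13 13 11 11 11  5 10 10 10 10 10 10 10 10 10 
88 14 13 14 13 13 14 15 11  9  7  5 10 10 10 10 10 10 10 10 10 
90  6  7  7  8 13  6  5  6  5  6  6 11 10 10 10 10 11 10 11 10 
92  5  5  5  5  5  5  5  5  5  5  4 11 10 11 10 11 11 11 10 11
```

```bash
python3 - <<'E'
from deco import *
cV,_=load('wV');cW,_=load('wW')
print("cams",ray(cV,(0,0))[0].round(),ray(cW,(0,0))[0].round())
p,e=tri([cV,cW],[(224,76.3),(450,77)]);print("nozzle",p.round(1),e)
for z in(66,75,85): print(z,onz(cV,(224-13*.93,76.3),z).round(1),onz(cW,(450+13*.93,77),z).round(1))
# biscuits triangulated
def P3(u,v): return tri([cV,cW],[u,v])
r,e1=P3((175.4,134.3),(385.6,134.7));s,e2=P3((244,141.9),(452.8,142.1));print("round",r.round(1),"square",s.round(1),e1,e2)
y=(r-s)[:2];y/=np.linalg.norm(y);x=np.array([y[1],-y[0]]);mid=(r+s)[:2]/2+34*x
N=p[:2];print("y",y,"yaw",np.arctan2(x[1],x[0]),"mid",mid,"knob",mid-145*x)
print("nozzle rel tray mid: x",(N-mid)@x,"y",(N-mid)@y)
E
```

```text
cams [ 524. -351.  357.] [ 525. -143.  357.]
nozzle [ 559.  -257.8   56.2] [0.23383436632248128, 0.2343512997833451]
66 [ 558.1 -250.1   66. ] [ 557.6 -264.8   66. ]
75 [ 557.  -253.2   75. ] [ 556.6 -261.1   75. ]
85 [ 555.9 -256.7   85. ] [ 555.5 -256.9   85. ]
round [ 506.7 -202.4   49.5] square [ 499.3 -269.9   49.7] [0.06863552481304891, 0.06822723836791567] [0.026064126610891122, 0.026093429466515206]
y [0.11006658 0.99392422] yaw -0.11029003634394062 mid [ 536.78407455 -239.89801012] knob [ 392.66506316 -223.93835607]
nozzle rel tray mid: x 24.04137724264742 y -15.361630632686868
```

The nozzle axis comes out near (556.7,-257.2), agreeing from its rim, the beam front and the top view. The tray middle is (536.8,-239.9), yaw −0.110, and the knob is (392.7,-223.9), where both estimates agree. Tray moves needed from here, along the slide axes: round (+55.7,−49), square (+55.7,+19), triangle (−12.3,+19), oblong (−12.3,−49).

```bash
python3 jog.py '-20 27 25 0 0 .04;-40 54 50 0 0 .08;-61 82 75 0 0 .11;-61 82 101 0 0 .11;-61 82 101 0 0 .11;-61 82 101 0 0 .11;-61 82 101 0 0 .11' 60
python3 - <<'E'
from deco import *
go([392.7,-223.9,78],-.11)
shot('wrist','wX');c,o=blobs('wX')
for x in o:print(x[0].round(1),"z52",x[1].round(1),"z88",onz(c,x[0],88).round(1),x[2].tolist())
E
```

```text
clock: 41.05
position: [393.9, -223.7, 131.0]
ee_rot: [0.998, -0.056, 0.001, 0.0]
contact_force: [-0.0, 0.3, -0.1]
gripper_width: 60.1
grasp_force: 0.0
shift [-1.3  0.3 53. ] rot [ 0.001 -0.003 -0.001]
[270.1  51.5] z52 [ 506.6 -202.7   52. ] z88 [ 499.3 -207.9   88. ] [242, 20, 58, 63, 2821]
[379.4  51.2] z52 [ 499.3 -269.7   52. ] z88 [ 493.2 -263.1   88. ] [354, 24, 53, 56, 2882]
[325.3 234.7] z52 [ 382.6 -222.9   52. ] z88 [ 396.9 -224.5   88. ] [305, 207, 42, 54, 1785]
```

```bash
python3 jog.py '-1 0 20 0 0 0;-1 0 40 0 0 0;-1 0 53 0 0 0;-1 0 53 0 0 0;-1 0 53 0 0 0'
python3 jog.py '0 0 0 0 0 0;0 0 0 0 0 0;0 0 0 0 0 0;0 0 0 0 0 0;0 0 0 0 0 0;0 0 0 0 0 0' 10
python3 - <<'E'
from h import *
p,_=pose();x=np.array([np.cos(-.11),np.sin(-.11)]);y=np.array([-x[1],x[0]]);k=np.array([392.7,-223.9])
print(p.round(1))
for n,a in dict(round=(55.7,-49),square=(55.7,19),tri=(-12.3,19),obl=(-12.3,-49)).items(): print(n,(k+a[0]*x+a[1]*y).round(1))
go([*(k+55.7*x-49*y),p[2]],-.11)
E
```

```text
clock: 41.6
position: [392.6, -223.2, 77.7]
ee_rot: [0.998, -0.055, 0.001, 0.0]
contact_force: [-0.5, -0.1, 1.0]
gripper_width: 60.1
grasp_force: 0.0
clock: 42.2
position: [392.1, -223.4, 77.7]
ee_rot: [0.998, -0.056, 0.001, 0.0]
contact_force: [-0.6, 1.2, 6.5]
gripper_width: 24.2
grasp_force: 58.5
[ 392.1 -223.4   77.7]
round [ 442.7 -278.7]
square [ 450.1 -211.1]
tri [ 382.6 -203.7]
obl [ 375.1 -271.3]
shift [56.4 49.4  0.1] rot [ 0.    -0.002 -0.001]
```

```bash
python3 jog.py '9 8 0 0 0 0;18 16 0 0 0 0;27 24 0 0 0 0;36 32 0 0 0 0;45 40 0 0 0 0;52 46 0 0 0 0;56 49 0 0 0 0;56 49 0 0 0 0;56 49 0 0 0 0'
python3 - <<'E'
from deco import *
p,_=pose();print(p.round(1));go([442.7,-278.7,p[2]],-.11)
shot('wrist','wY');c,o=blobs('wY')
for x in o:print(x[0].round(1),"z52",x[1].round(1),x[2].tolist())
im=load('wY')[1];g=cv2.cvtColor(im,cv2.COLOR_BGR2GRAY);print(proj(c,[556.7,-257.2,66]),proj(c,[556.7,-257.2,85]))
for y in range(0,72,3): print("".join(" .:-=+*#%@"[min(9,v//26)] for v in g[y,250:410:2]))
E
```

```text
clock: 43.1
position: [443.1, -279.0, 77.8]
ee_rot: [0.998, -0.056, 0.002, 0.001]
contact_force: [0.5, -2.2, 4.6]
gripper_width: 24.2
grasp_force: 58.6
[ 443.1 -279.    77.8]
shift [-0.5 -0.2 -0. ] rot [ 0.001 -0.004 -0.001]
[255.9  34.5] z52 [ 552.6 -260.4   52. ] [211, 0, 79, 67, 3560]
[399.3  30.6] z52 [ 546.9 -324.7   52. ] [363, 0, 75, 63, 4481]
[325.5 273.2] z52 [ 430.  -278.1   52. ] [298, 231, 56, 81, 3638]
[238.64766712  15.12140559] [223.46788035  -2.78984442]
-=============--+*******+%%%%%%%%%%%%%%%%%%%%%%%%%%%%%%%%+-++===++++++++*****++=
-=============---+******+%%%%%%%%%%%%%%%%%%%%%%%%%%%%%%%%+-+++++++++++++++++++++
=============----:*++++++%%%%%%%%%%%%%%%%%%%%%%%%%%%%%%%%*=+******++*+++++++++==
===----=====------:*++++++%%%%%%%%%%%%%%%%%%%%%%%%%%%%%%%#=+**********+++++++==+
==------====------:+**+++*%%%%%%%%%%%%%%%%%%%%%%%%%%%%%%%+=+**==*******+++++++**
=------====-----==-=******%%%%%%%%%%%%%%%%%%%%%%%%%%%%%%%+=++++++********+++****
+==---=-=------====-*****+%%%%%%%%%%%%%%%%%%%%%%%%%%%%%%%+==++++****************
++==--=====------==:******%%%%%%%%%%%%%%%%%%%%%%%%%%%%%%%-
[... 618 characters left out ...]
%%%%%%%%%%%%%%%%%%%%%%%%%%%%%:+++===+++*******++++++
====--======---=-:+*****+*%%%%%%%%%%%%%%%%%%%%%%%%%%%%%%%:====+++++*******++++++
==============--:********+%%%%%%%%%%%%%%%%%%%%%%%%%%%%%%%:==+++++++*********++==
=============-:-*********+%%%%%%%%%%%%%%%%%%%%%%%%%%%%%%%:==+=+===+******+**++==
===========--:=***********%%%%%%%%%%%%%%%%%%%%%%%%%%%%%%%-+++++==-++*+**++++++==
=========--::=*************%%%%%%%%%%%%%%%%%%%%%%%%%%%%%%:====--=+++=++=========
--====---:+**************##%%%%%%%%%%%%%%%%%%%%%%%%%%%%%%+===*******============
:::::::+*****************%%%%%%%%%%%%%%%%%%%%%%%%%%%%%%%%%%%%%%%%%%%###%%%%%%%%%
*************************%%%%%%%%%%%%%%%%%%%%%%%%%%%%%%%%%%%%%%%%%%%%%%%%%%%%%%%
```

```bash
python3 - <<'E'
from deco import *
c,im=load('wY');h=cv2.cvtColor(im,cv2.COLOR_BGR2HSV)
print("circle ctr px for N at z52",proj(c,[556.7,-257.2,52]).round(1),"TCP+111x",proj(c,[443.1+111*.994+34*.110-34*.110,-279-111*.110,52]))
for y in range(0,70,3): print("%2d "%y+"".join("#" if h[y,x,1]>75 else "." for x in range(205,295,2)))
E
```

```text
circle ctr px for N at z52 [247.2  25.2] TCP+111x [323.65013962  23.83785955]
 0 .......................################......
 3 .......................#################.....
 6 .......................##################....
 9 ......................###################....
12 .....................#####################...
15 .....................#####################...
18 .....................#####################...
21 ....................######################...
24 ...............############################..
27 ...####...#################################..
30 ...########################################..
33 ....#######################################..
36 ....######################################...
39 .....#####################################...
42 ......####################################...
45 ......###################################....
48 .......##################################....
51 .........##############################......
54 ..........############################.......
57 ............#########################........
60 ..............######################.........
63 .................################............
66 ....................##########...............
69 .............................................
```

Round biscuit: circle centre about (250.5,28) px against the nozzle's projected (247,25), so within 2 mm. I trim slightly, then stand for over 2 s.

```bash
python3 jog.py '.7 -.8 0 0 0 0;.7 -.8 0 0 0 0;.7 -.8 0 0 0 0;.7 -.8 0 0 0 0;.7 -.8 0 0 0 0;.7 -.8 0 0 0 0;.7 -.8 0 0 0 0;.7 -.8 0 0 0 0;.7 -.8 0 0 0 0;.7 -.8 0 0 0 0'
for i in 1 2; do python3 jog.py '0 0 0 0 0 0;0 0 0 0 0 0;0 0 0 0 0 0;0 0 0 0 0 0;0 0 0 0 0 0;0 0 0 0 0 0;0 0 0 0 0 0;0 0 0 0 0 0;0 0 0 0 0 0;0 0 0 0 0 0'; done | grep -E 'clock|pos|width'
python3 jog.py '0 -8 0 0 0 0;0 -18 0 0 0 0;0 -28 0 0 0 0;0 -38 0 0 0 0;0 -48 0 0 0 0;0 -58 0 0 0 0;0 -65 0 0 0 0;0 -68 0 0 0 0;0 -68 0 0 0 0;0 -68 0 0 0 0'
python3 - <<'E'
from deco import *
p,_=pose();c=arm.get_calibration("wrist")
c,im=shot('wrist','wZ');h=cv2.cvtColor(im,cv2.COLOR_BGR2HSV)
print(p.round(1),"N z52",proj(c,[556.7,-257.2,52]).round(1),"z66",proj(c,[556.7,-257.2,66]).round(1))
for y in range(0,70,4): print("%2d "%y+"".join("#" if h[y,x,1]>75 else "." for x in range(350,450,2)))
E
```

```text
clock: 44.15
position: [443.3, -277.9, 77.7]
ee_rot: [0.998, -0.056, 0.001, 0.001]
contact_force: [-0.6, -0.9, 7.3]
gripper_width: 24.2
grasp_force: 58.8
clock: 45.15
position: [443.2, -277.9, 77.7]
gripper_width: 24.3
clock: 46.15
position: [443.3, -277.9, 77.8]
gripper_width: 24.0
clock: 47.15
position: [450.7, -209.6, 77.7]
ee_rot: [0.998, -0.055, 0.001, 0.0]
contact_force: [-1.2, 1.4, 8.2]
gripper_width: 24.1
grasp_force: 59.1
[ 450.7 -209.6   77.7] N z52 [403.8  24.3] z66 [412.4  14.2]
 0 ........####################......................
 4 ........####################......................
 8 ........#####################.....................
12 ........#####################.....................
16 .......######################.....................
20 .......#######################....................
24 .......##############################.............
28 .......####################################.......
32 .......####################################.......
36 .......####################################.......
40 .......####################################.......
44 .......####################################.......
48 .......###################################........
52 .......###################################........
56 .......###################################........
60 .......##################################.........
64 ..................................................
68 ..................................................
```

Square biscuit: its centre is about (400,27) px against the nozzle's (404,24), so within 2 mm. Trimming, standing, then moving to the triangle.

```bash
python3 jog.py '1 1 0 0 0 0;1 1 0 0 0 0;1 1 0 0 0 0;1 1 0 0 0 0;1 1 0 0 0 0;1 1 0 0 0 0;1 1 0 0 0 0;1 1 0 0 0 0;1 1 0 0 0 0;1 1 0 0 0 0'
for i in 1 2; do python3 jog.py '0 0 0 0 0 0;0 0 0 0 0 0;0 0 0 0 0 0;0 0 0 0 0 0;0 0 0 0 0 0;0 0 0 0 0 0;0 0 0 0 0 0;0 0 0 0 0 0;0 0 0 0 0 0;0 0 0 0 0 0'; done | grep -E 'clock|pos|width'
python3 jog.py '-8 0 0 0 0 0;-18 0 0 0 0 0;-28 0 0 0 0 0;-38 0 0 0 0 0;-48 0 0 0 0 0;-58 0 0 0 0 0;-65 0 0 0 0 0;-68 0 0 0 0 0;-68 0 0 0 0 0;-68 0 0 0 0 0'
python3 - <<'E'
from deco import *
p,_=pose();print(p.round(1));X=np.array([.994,-.1098]);Y=np.array([.1098,.994])
print("tri at",p[:2]+179*X-34*Y);go([*(np.array([556.7,-257.2])-179*X+34*Y),p[2]],-.11)
E
```

```text
clock: 48.2
position: [451.3, -210.8, 77.7]
ee_rot: [0.998, -0.056, 0.001, 0.0]
contact_force: [-1.2, 0.8, 7.7]
gripper_width: 24.3
grasp_force: 59.1
clock: 49.2
position: [451.3, -210.9, 77.7]
gripper_width: 24.5
clock: 50.2
position: [451.3, -210.8, 77.7]
gripper_width: 24.0
clock: 51.2
position: [383.8, -203.4, 77.5]
ee_rot: [0.998, -0.056, 0.001, 0.0]
contact_force: [-0.7, 0.1, 9.0]
gripper_width: 24.2
grasp_force: 59.1
[ 383.8 -203.4   77.5]
tri at [ 557.99273679 -256.89705246]
shift [-1.3  0.4 -0. ] rot [ 0.    -0.002 -0.001]
```

```bash
python3 jog.py '-.6 .3 0 0 0 0;-.6 .3 0 0 0 0;-.6 .3 0 0 0 0;-.6 .3 0 0 0 0;-.6 .3 0 0 0 0;-.6 .3 0 0 0 0;-.6 .3 0 0 0 0;-.6 .3 0 0 0 0;-.6 .3 0 0 0 0;-.6 .3 0 0 0 0'
for i in 1 2; do python3 jog.py '0 0 0 0 0 0;0 0 0 0 0 0;0 0 0 0 0 0;0 0 0 0 0 0;0 0 0 0 0 0;0 0 0 0 0 0;0 0 0 0 0 0;0 0 0 0 0 0;0 0 0 0 0 0;0 0 0 0 0 0'; done | grep -E 'clock|pos|width'
python3 jog.py '0 8 0 0 0 0;0 18 0 0 0 0;0 28 0 0 0 0;0 38 0 0 0 0;0 48 0 0 0 0;0 58 0 0 0 0;0 65 0 0 0 0;0 68 0 0 0 0;0 68 0 0 0 0;0 68 0 0 0 0'
for i in 1 2; do python3 jog.py '0 0 0 0 0 0;0 0 0 0 0 0;0 0 0 0 0 0;0 0 0 0 0 0;0 0 0 0 0 0;0 0 0 0 0 0;0 0 0 0 0 0;0 0 0 0 0 0;0 0 0 0 0 0;0 0 0 0 0 0'; done | grep -E 'clock|pos|width'
python3 - <<'E'
from deco import *
p,_=pose();X=np.array([.994,-.1098]);Y=np.array([.1098,.994])
print(p,"obl at",p[:2]+179*X+34*Y)
E
```

```text
clock: 52.2
position: [383.7, -203.6, 77.6]
ee_rot: [0.998, -0.056, 0.001, 0.0]
contact_force: [0.8, 0.6, 7.5]
gripper_width: 23.9
grasp_force: 59.1
clock: 53.2
position: [383.8, -203.6, 77.6]
gripper_width: 24.1
clock: 54.2
position: [383.8, -203.6, 77.6]
gripper_width: 24.4
clock: 55.2
position: [376.3, -271.8, 77.6]
ee_rot: [0.998, -0.056, 0.001, 0.001]
contact_force: [1.0, -1.5, 6.1]
gripper_width: 24.0
grasp_force: 59.0
clock: 56.2
position: [376.3, -271.7, 77.6]
gripper_width: 24.5
clock: 57.2
position: [376.3, -271.7, 77.6]
gripper_width: 24.4
[ 376.33090541 -271.68860758   77.60708092] obl at [ 557.99010541 -257.54680758]
```

```bash
python3 jog.py '0 0 0 0 0 0;0 0 0 0 0 0;0 0 0 0 0 0;0 0 0 0 0 0;0 0 0 0 0 0' >/dev/null
python3 jog.py '-4 0 0 0 0 0;-8 0 0 0 0 0;-11 0 0 0 0 0;-14 0 0 0 0 0;-14 0 0 0 0 0;-14 0 0 0 0 0'
python3 jog.py '-1 0 0 0 0 0;-2 0 0 0 0 0;-3 0 0 0 0 0;-4 0 0 0 0 0;-4 0 0 0 0 0;-4 0 0 0 0 0'
```

```text
clock: 58.3
position: [362.0, -270.0, 77.6]
ee_rot: [0.998, -0.056, 0.001, 0.001]
contact_force: [-0.2, -1.5, 6.7]
gripper_width: 24.1
grasp_force: 59.1
clock: 58.9
position: [358.5, -269.7, 77.6]
ee_rot: [0.998, -0.055, 0.002, 0.001]
contact_force: [0.8, -1.1, 5.7]
gripper_width: 23.9
grasp_force: 59.0
```

```bash
python3 jog.py '-1 0 0 0 0 0;-2 0 0 0 0 0;-3 0 0 0 0 0;-3 0 0 0 0 0;-3 0 0 0 0 0'|grep -E 'pos|contact'
python3 jog.py '-1 0 0 0 0 0;-2 0 0 0 0 0;-3 0 0 0 0 0;-3 0 0 0 0 0;-3 0 0 0 0 0'|grep -E 'pos|contact'
python3 jog.py '-1 0 0 0 0 0;-2 0 0 0 0 0;-2 0 0 0 0 0;-2 0 0 0 0 0;-2 0 0 0 0 0'|grep -E 'pos|contact'
```

```text
position: [357.9, -269.7, 77.7]
contact_force: [6.3, -0.8, 1.8]
position: [357.9, -269.7, 77.8]
contact_force: [11.8, -0.3, -4.5]
position: [357.8, -269.8, 78.0]
contact_force: [17.0, -1.2, -9.3]
```

The forward stop is reached: position is steady at x=357.9 while the force rises. Relaxing the pull, letting go and lifting away.

```bash
python3 jog.py '3 0 0 0 0 0;5 0 0 0 0 0;6 0 0 0 0 0;6 0 0 0 0 0'|grep -E 'pos|contact'
python3 jog.py '0 0 0 0 0 0;0 0 0 0 0 0;0 0 0 0 0 0;0 0 0 0 0 0;0 0 0 0 0 0' 60|grep -E 'pos|contact|width'
python3 jog.py '0 0 -30 0 0 0;0 0 -70 0 0 0;0 -15 -110 0 0 0;0 -45 -150 0 0 0;0 -45 -150 0 0 0;0 -45 -150 0 0 0;0 -45 -150 0 0 0'|grep -E 'clock|pos'
python3 - <<'E'
from deco import *
shot('wrist','f1');c,o=blobs('f1')
for x in o:print(x[0].round(1),"z52",x[1].round(1),"z88",onz(c,x[0],88).round(1),x[2].tolist())
# full top/rack check: rack region unchanged in top view vs start
shot('top','f2')
E
```

```text
position: [357.9, -269.6, 77.6]
contact_force: [5.6, -0.4, 3.9]
position: [354.6, -268.8, 76.4]
contact_force: [-0.4, 0.1, -0.9]
gripper_width: 60.3
clock: 62.0
position: [359.4, -224.1, 225.6]
[337.9   5.4] z52 [ 519.6 -253.6   52. ] z88 [ 508.9 -251.1   88. ] [328, 0, 21, 12, 247]
[337.6  65.3] z52 [ 472.4 -248.6   52. ] z88 [ 467.4 -246.7   88. ] [319, 45, 38, 42, 1262]
[411.7  65.2] z52 [ 464.8 -315.5   52. ] z88 [ 460.7 -305.6   88. ] [394, 47, 37, 38, 1332]
[374.3 190.6] z52 [ 351.6 -273.9   52. ] z88 [ 361.1 -268.9   88. ] [359, 175, 32, 33, 786]
```

```bash
python3 -c "
from bench import arm
print(arm.job_done())"
```

```text
the job is handed in; nothing more can be done
None
```

I handed the job in at about 62 s: both empties are in the return tray, all three full capsules are seated, the nozzle stood over two seconds at each biscuit in order (aimed to within about 2–3 mm), and the biscuit tray is at its forward stop and released.

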